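# Swing the lamp aside, tip the casts into the bin, bring the lamp over them

## Robot

A 7-joint arm with a two-finger parallel gripper is mounted at the origin on the work surface. World frame = base frame: x ahead of the robot, y to its left, z up, the work surface at z = 0. Lengths are in mm, angles in rad, forces in N, time in s.
With the tool pointing down it reaches from about 400 to 850 mm from the base axis. Payload 10.4 kg.
Tool frame: the origin (TCP) lies midway between the tips of the shut fingers; the grasp point (between the pads) lies 19 mm behind it; z points along the fingers, y is the direction in which the jaws open and shut (so a half turn about z gives the same grasp; the last joint's range is limited). The gripper opens to 85 mm and grips with 20 to 120 N. Pads are 22 mm wide; open, the fingers measure 114 mm over their backs; the gripper's body (76 mm by 85 mm) begins 54 mm behind the grasp point. The pads swing forward as they close: fully open they stand 13 mm farther back than shut.
Start: joints at [1.144, 0.332, -0.065, 1.46, 0.022, 1.35, -0.088], TCP at [245.595, -574.747, 231.338] pointing down, gripper open.
Joint ranges: [-2.6, 2.6], [-0.5, 2.12], [-1.47, 1.34], [0.16, 2.42], [-1.27, 4.41], [0.06, 2.06], [-2.6, 2.6]. Speed limits (rad/s): [2.22, 2.22, 2.79, 2.79, 3.14, 3.14, 3.14].

## Interface

Orientations are given as a unit quaternion [x, y, z, w].
In Python, from cell import monitor, grab_frame, close_job gives the robot as it stands.
- The arm moves only by the tool drive_tool, never from a script. Its arguments are lists of equal length, an entry for each row: "twist": the turn, a rotation vector about the tool's x, y, z in degrees, a list of three; "travel": the shift along the tool's x, y, z in cm, a list of three; "gripper": the finger opening in cm, from 0 to 8.54. In form: {"twist": [[ax, ay, az], ...], "travel": [[dx, dy, dz], ...], "gripper": [gripper, ...]}. A call has 1 to 5 rows; each row is the pose to reach, as a shift and turn from the pose measured when the call began, along the tool's axes at that moment; what a row does not reach only later rows make up. A row lasts 1/10 s, in which the tool goes at most 50 mm and 8.59 degrees, less where a joint would pass 70% of its speed; a pose out of reach is approached as far as the arm can. A call with a gripper value outside its range is refused whole. The fingers move at their own pace and stop on an object; the grip force is fixed at half the most. Time passes only in rows, so rows that repeat a pose let the fingers close. It gives the time, the measured TCP pose, the force and the opening at its end, in the units of the state.
- monitor.state(): the state, without advancing time (a new reading comes with each control period).
- grab_frame(name): name is "scene" or "top" or "wrist"; returns a dict with "frame" (384x512x3 uint8, red, green, blue), "fx", "fy", "cx", "cy" (pixels), "rvec" (rotation vector, rad) and "tvec" (3), from world to camera coordinates, as OpenCV has them. Camera axes: x right, y down, z forward; pixel columns grow to the right and rows downward; lengths in mm; the calibration is good to about 2 mm. A picture is of the moment at which its call begins. There is no depth.
- close_job(): hands the job in, once; it reports no verdict.
The state is a dict: "clock": time; "joint_positions": joint angles; "dq": joint speeds; "tau": joint torques, N m; "tool_pos": TCP position; "eef_rot": TCP orientation; "wrist_force": force on the tool from outside, world axes, zero at the start; "wrist_torque": the same for the moment, N m; "opening": opening from 0.0 (shut) to 1.0 (fully open).
Only numpy, scipy, OpenCV 4.12 (cv2) and the standard library are available. Lean on these libraries where they do the work, as an engineer would, in place of code of your own. Each camera call takes 0.05 s, during which the arm holds its last target. There are 200 camera calls.

## Task

First swing the magnifier lamp on its arm well clear of the tipping bench, so that it hangs over neither the ledge nor the bin. Carry the tray of casts over without spilling any, stand it on the ledge with its open toe against the stop bar and let go of it; then take it by the tail bar and lift, so that it tips on its toe at the stop bar and all three casts go into the bin. Lower the tray flat onto the ledge again, and swing the lamp back so that its lens is over the middle of the bin; leave the statue, the paint jar and the paint box where they stand.

Things in the scene. Friction and masses are not known exactly. Their poses are not given: they have to be found in the camera images.
- bench: Fixed tipping bench: plywood ledge, top 60 mm high, joined to an open grey bin. Origin on the table under the line where they meet; x = tipping direction, ledge to bin. Ledge: x -180..0 mm, y -100..100; stop bar on it at x -12..0, 8 mm higher than the ledge. Bin inside: x 0..204, y -100..100, floor 6 mm high, three outer walls 85 mm high, 6 mm thick.
- ledge (a point): Point on top of the ledge, 92 mm before the bench's origin (60 mm high): the tray's origin stands here when its toe touches the stop bar and it is centred.
- bin (a point): Middle of the bin's inner floor.
- lamp_arm (a joint): Swing of the lamp arm about its vertical post, rad, -1.2 to 1.6; it grows as the lamp goes from the ledge towards the bin and past it (clockwise from above); stiff (about 0.25 N m, 1 N at the lamp), stays where it is left. At 0 the arm points along the lamp stand's y axis.
- lamp_grip (a point): Middle of the lamp's black upright grip: a round peg 18 mm in diameter on top of the lamp head's centre, 55 mm tall (top 279 mm above the table), this point 255 mm above the table. The head is a white disc with a lens, 120 mm in diameter, between 200 and 224 mm above the table; the flat arm, 18 mm wide, leads from its side to the post.
- lamp_pivot (a point): Point on the vertical axis of the lamp's post (post 24 mm in diameter, 260 mm tall, on a round foot 110 mm across), 255 mm above the table; the grip swings about it at a radius of 280 mm.
- tray: Loose aluminium tray, 160 x 110 mm, walls 40 mm high, 0.35 kg. Origin under the centre of its floor (4 mm thick); x points to its open toe (only a lip, 9 mm above the underside), -x to the tail, z up. It starts on the table and holds the three casts, standing.
- tray_bail (a point): Middle of the bail: a round wooden bar 14 mm in diameter along the tray's y, 110 mm long, over the tray's centre, axis 115 mm above its underside.
- tray_tail (a point): Middle of the tail bar: a round wooden bar 14 mm in diameter along the tray's y, 40 mm behind the tail wall, 120 mm behind the tray's origin, axis 45 mm above its underside; free for 95 mm between its two brackets.
- tray_toe (a point): Middle of the tray's lower front edge, 80 mm ahead of its origin: the edge it tips on.
- cast0_mid (a point): Centre of a bust-shaped clay cast, 64 mm tall, 42 mm in diameter, 70 g, standing in the tray; this point 30 mm above its foot.
- cast1_mid (a point): Centre of a bust-shaped clay cast, 64 mm tall, 42 mm in diameter, 70 g, standing in the tray; this point 30 mm above its foot.
- cast2_mid (a point): Centre of a bust-shaped clay cast, 64 mm tall, 42 mm in diameter, 70 g, standing in the tray; this point 30 mm above its foot.
- statue: Bystander: rose figurine, 108 mm tall, 64 mm in diameter; origin under its foot.
- paint_jar: Bystander: jar, 70 mm tall, 56 mm in diameter; origin under it.
- paint_box: Bystander: low white paint box, 70 x 120 x 30 mm; origin under its centre.

How it is judged (in metres and radians):
On the way, in this order (a step that is already met when the one before it is completed fails the run):
1. the lamp is swung clear: its grip more than 150 mm from the middle of the bin and from the ledge point, seen from above, with the casts still in the tray (horizontal distance between lamp_grip and bin above 0.15 m and horizontal distance between lamp_grip and ledge above 0.15 m and x of cast0_mid in the frame of tray between -0.09 and 0.09 m and y of cast0_mid in the frame of tray between -0.06 and 0.06 m and z of cast0_mid in the frame of tray between 0 and 0.09 m and x of cast1_mid in the frame of tray between -0.09 and 0.09 m and y of cast1_mid in the frame of tray between -0.06 and 0.06 m and z of cast1_mid in the frame of tray between 0 and 0.09 m and x of cast2_mid in the frame of tray between -0.09 and 0.09 m and y of cast2_mid in the frame of tray between -0.06 and 0.06 m and z of cast2_mid in the frame of tray between 0 and 0.09 m), for 0.1 s.
2. the tray, casts in it, stands flat on the ledge (toe within 48 mm of the stop bar) and is let go, the lamp still clear (all of step 1 and x of tray in the frame of bench between -0.135 and -0.075 m and y of tray in the frame of bench between -0.05 and 0.05 m and z of tray in the frame of bench between 0.05 and 0.07 m and angle between tray's own z axis and vertical below 0.08 rad and angle between the x axis of tray and the x axis of bench, either way round below 0.25 rad and x of tray_toe in the frame of bench above -0.06 m and contact force between the fingers and tray below 0.1 N), for 0.2 s.
3. the tray is tipped by more than 0.3 rad with its toe still on the ledge near the stop bar, held at the tail bar, the lamp still clear (horizontal distance between lamp_grip and bin above 0.15 m and horizontal distance between lamp_grip and ledge above 0.15 m and angle between tray's own z axis and vertical above 0.3 rad and distance between the grasp point and tray_tail below 0.06 m and x of tray_toe in the frame of bench between -0.06 and 0.015 m and y of tray_toe in the frame of bench between -0.07 and 0.07 m and z of tray_toe in the frame of bench between 0.045 and 0.085 m), for 0.05 s.
4. all three casts are in the bin (x of cast0_mid in the frame of bench between -0.002 and 0.208 m and y of cast0_mid in the frame of bench between -0.105 and 0.105 m and z of cast0_mid in the frame of bench between 0 and 0.085 m and x of cast1_mid in the frame of bench between -0.002 and 0.208 m and y of cast1_mid in the frame of bench between -0.105 and 0.105 m and z of cast1_mid in the frame of bench between 0 and 0.085 m and x of cast2_mid in the frame of bench between -0.002 and 0.208 m and y of cast2_mid in the frame of bench between -0.105 and 0.105 m and z of cast2_mid in the frame of bench between 0 and 0.085 m), for 0.1 s.
At the end, for the whole second after the job is handed in: All three casts lie in the bin; the tray rests flat (within 0.08 rad) on the ledge, its toe within 48 mm of the stop bar, within 0.25 rad of straight and 50 mm of the middle across; the lamp's grip is within 50 mm of the middle of the bin seen from above; all at rest (all of step 4 and x of tray in the frame of bench between -0.135 and -0.075 m and y of tray in the frame of bench between -0.05 and 0.05 m and z of tray in the frame of bench between 0.05 and 0.07 m and angle between tray's own z axis and vertical below 0.08 rad and angle between the x axis of tray and the x axis of bench, either way round below 0.25 rad and x of tray_toe in the frame of bench above -0.06 m and linear speed of each of tray, cast0, cast1, cast2 below 0.03 m/s and velocity of joint lamp_arm between -0.05 and 0.05 rad/s and horizontal distance between lamp_grip and bin below 0.05 m); the robot touches nothing.
It fails at once if the statue is moved by more than 25 mm (distance of statue from where it was at the start of the episode above 0.025 m).
It fails at once if the paint jar is moved by more than 25 mm (distance of paint_jar from where it was at the start of the episode above 0.025 m).
It fails at once if the paint box is moved by more than 25 mm (distance of paint_box from where it was at the start of the episode above 0.025 m).
It also fails if it takes over 72 s, if anything falls off the work surface, if the arm or the gripper's body presses on something with over 40 N, if the wrist force passes 120 N, or if a joint passes its speed limit or range.

## Working session

There is one attempt and no reset: what is moved stays moved. The work goes in short steps, Python scripts to look and compute and a tool call to move; the robot and the scene stay as the last step left them, time stands still between calls to the robot, and variables do not carry over. Pictures are saved under pics/ and viewed, about 8 in all and at most 12, crops included, and the job is handed in when it is done.

Besides the shell and the picture viewer there is one more tool, called after "Call:" in YAML: its name, and indented under it one key for each argument. drive_tool: Moves the arm, as the interface text tells. Its arguments: {"type":"object","properties":{"twist":{"type":"array"},"travel":{"type":"array"},"gripper":{"type":"array"}},"required":["twist","travel","gripper"]}

```bash
mkdir -p pics; ls; python3 - <<'E'
from cell import monitor, grab_frame
import cv2,numpy as np
print(monitor.state())
a=[]
for n in("scene","top"):
    g=grab_frame(n); np.savez(f"pics/{n}0.npz",**g)
    print(n,g["fx"],g["fy"],g["cx"],g["cy"],g["rvec"],g["tvec"])
    cv2.imwrite(f"pics/{n}0.png",cv2.resize(g["frame"][:,:,::-1],(800,600),interpolation=cv2.INTER_CUBIC))
E
```

```text
pics
{'clock': 0.0, 'joint_positions': array([ 1.14435945,  0.33288184, -0.06471587,  1.46097475,  0.02157431,
        1.34989072, -0.08852633]), 'dq': array([-1.79270532e-03, -5.60365754e-05, -1.60075143e-03, -2.97466952e-05,
        3.01078756e-03,  1.99867006e-04, -8.49743593e-04]), 'tau': array([ 1.52916014e-03, -6.25459743e+01,  4.99206595e-02, -3.91602159e+01,
        1.63103419e-02,  1.00541959e-02, -7.89782098e-05]), 'tool_pos': array([ 245.4514317 , -574.36242991,  230.49377886]), 'eef_rot': array([ 9.79682905e-01,  2.00551422e-01, -1.65185361e-04, -7.11241367e-04]), 'wrist_force': array([ 0.56901434, -0.0035362 , -0.17226845]), 'wrist_torque': array([-0.00885747,  0.09104104,  0.00811692]), 'opening': 1.005368264704178}
scene 434.0876206701123 434.0876206701123 251.16897017208035 190.68727232221377 [ 1.55553223  2.29052807 -0.64739859] [ 221.48465889 -337.16729158 1622.42662229]
top 440.14949029994136 440.14949029994136 256.99287417071434 190.75418599926087 [ 2.17116113 -2.12753792  0.11046984] [ -27.76342121  564.55329917 1405.43042059]
```

View pics/top0.png

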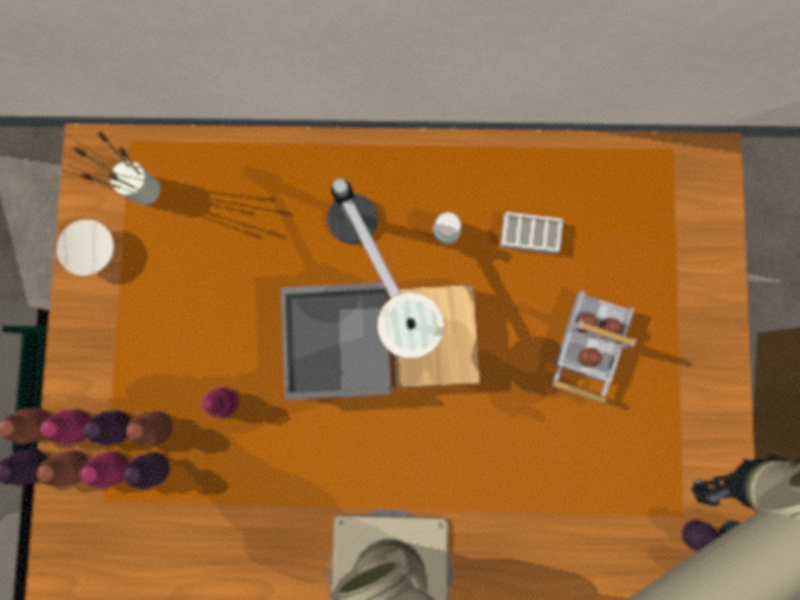

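View pics/scene0.png

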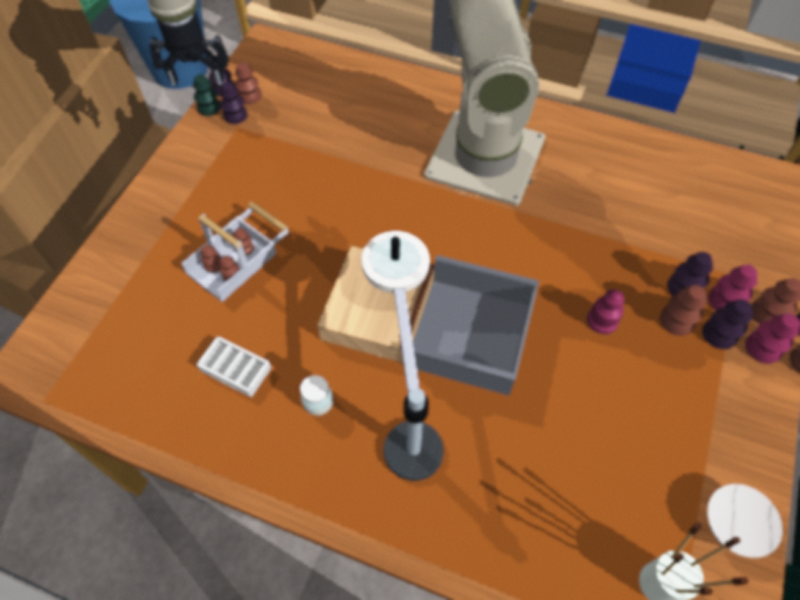

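The views show image up = +x, left = +y. The top view has the ledge at ~(440,335), bin at (338,342), lamp grip at (411,323), post top at (341,188), tray at (595,335) with its tail bar at (580,393), and bail at (607,333). Next I'll measure these in both views.

```bash
cat > h.py <<'E'
import numpy as np,cv2
from scipy.spatial.transform import Rotation as R
def load(n): return dict(np.load(f"pics/{n}.npz"))
def ray(g,u,v):
    M=R.from_rotvec(g["rvec"]).as_matrix(); c=-M.T@g["tvec"]
    d=M.T@np.array([(u-g["cx"])/g["fx"],(v-g["cy"])/g["fy"],1]); return c,d
def plane(g,u,v,z):
    c,d=ray(g,u,v); return c+d*(z-c[2])/d[2]
def pv(g,u,v,z): return plane(g,(u+.5)/1.5625-.5,(v+.5)/1.5625-.5,z)
def proj(g,p):
    return cv2.projectPoints(np.array(p,float).reshape(-1,1,3),g["rvec"],g["tvec"],np.array([[g["fx"],0,g["cx"]],[0,g["fy"],g["cy"]],[0,0,1.]]),None)[0].reshape(-1,2)
E
python3 - <<'E'
from h import *
np.set_printoptions(precision=0,suppress=True)
T=load("top0");S=load("scene0")
for n,z,t,s in [("grip top",279,(411,323),(396,239)),("post top",260,(341,185),(417,398)),("ledge far R",60,(474,286),(322,330)),("ledge near R",60,(480,384),(356,248)),
 ("binfarL",85,(282,287),(506,390)),("binnearL",85,(286,399),(538,283)),
 ("bail L",115,(580,324),(200,218)),("bail R",115,(635,343),(238,246)),("tail L",45,(555,385),(250,206)),("tail R",45,(604,400),(287,234)),
 ("jar",70,(447,221),(316,384)),("box",30,(532,231),(235,364)),("statue top",108,(215,402),(611,295))]:
    print(n,pv(T,*t,z)[:2],pv(S,*s,z)[:2])
for n,g in(("T",T),("S",S)):
    hsv=cv2.cvtColor(g["frame"],cv2.COLOR_RGB2HSV)
    for nm,lo,hi in [("wood",(12,50,140),(24,150,255)),("black",(0,0,0),(180,255,45))]:
        m=cv2.inRange(hsv,lo,hi); k,l,st,c=cv2.connectedComponentsWithStats(m)
        print(n,nm,[(st[i][4],st[i][:4].tolist(),c[i].round(1).tolist()) for i in np.argsort(-st[1:,4])[:8]+1])
E
```

```text
grip top [492. -38.] [493. -34.]
post top [741.  93.] [744. 100.]
ledge far R [ 590. -165.] [ 598. -147.]
ledge near R [ 391. -179.] [ 396. -163.]
binfarL [577. 226.] [600. 221.]
binnearL [353. 209.] [358. 213.]
bail L [ 511. -368.] [ 478. -471.]
bail R [ 476. -474.] [ 512. -365.]
tail L [ 392. -332.] [ 368. -430.]
tail R [ 364. -431.] [ 406. -320.]
jar [ 723. -107.] [ 709. -106.]
box [ 714. -289.] [ 714. -281.]
statue top [344. 344.] [349. 350.]
T wood [(np.int32(2773), [419, 323, 93, 61], [479.6, 362.0]), (np.int32(2150), [253, 183, 54, 65], [285.2, 218.6]), (np.int32(1432), [209, 329, 78, 52], [242.3, 344.4]), (np.int32(340), [31, 104, 43, 94], [46.2, 155.2]), (np.int32(180), [371, 206, 37, 16], [388.4, 213.4]), (np.int32(132), [354, 243, 35, 14], [370.0, 249.8]), (np.int32(100), [219, 375, 26, 9], [232.3, 379.8]), (np.int32(78), [481, 299, 9, 23], [483.6, 309.9])]
T black [(np.int32(826), [3, 198, 27, 64], [19.8, 231.4]), (np.int32(775), [4, 283, 26, 101], [15.0, 323.1]), (np.int32(258), [457, 294, 33, 29], [472.5, 307.2]), (np.int32(231), [60, 264, 23, 19], [71.2, 272.4]), (np.i
[... 343 characters left out ...]
4], [230.1, 199.6]), (np.int32(1684), [271, 49, 235, 84], [398.8, 80.5]), (np.int32(1591), [346, 0, 166, 39], [439.9, 15.9]), (np.int32(1243), [437, 49, 74, 35], [474.1, 66.2]), (np.int32(364), [445, 275, 66, 99], [486.4, 331.3]), (np.int32(288), [373, 34, 21, 20], [383.3, 43.5])]
S black [(np.int32(788), [97, 12, 50, 40], [119.8, 30.2]), (np.int32(355), [502, 312, 10, 72], [508.0, 360.4]), (np.int32(331), [450, 194, 24, 28], [460.8, 206.8]), (np.int32(230), [428, 164, 20, 25], [437.3, 175.8]), (np.int32(98), [134, 52, 13, 20], [138.6, 61.6]), (np.int32(87), [259, 257, 14, 13], [265.0, 265.0]), (np.int32(36), [251, 153, 4, 12], [252.2, 158.4]), (np.int32(20), [127, 66, 6, 6], [128.6, 68.0])]
```

```bash
python3 - <<'E'
from h import *
np.set_printoptions(precision=0,suppress=True)
T=load("top0");S=load("scene0")
for g in(T,S): print(ray(g,0,0)[0])
a=T["frame"][175:265,170:420,::-1]; b=S["frame"][125:255,110:360,::-1]
o=np.vstack([cv2.resize(x,None,fx=2.7,fy=2.7,interpolation=cv2.INTER_CUBIC) for x in(a,b)])
print(o.shape); cv2.imwrite("pics/crop1.png",o)
hsv=cv2.cvtColor(T["frame"],cv2.COLOR_RGB2HSV)
m=cv2.inRange(hsv,(12,50,140),(24,150,255)); k,l,st,c=cv2.connectedComponentsWithStats(m)
i=l[220,290]; w=l==i
right=[(np.where(w[r])[0].max()+.5,r) for r in range(190,240,4)]
left=[(np.where(w[r])[0].min()-.5,r) for r in range(232,246,3)]
top=[(q,np.where(w[:,q])[0].min()-.5) for q in range(286,302,4)]
bot=[(q,np.where(w[:,q])[0].max()+.5) for q in range(260,302,6)]
for n,e in zip("RLTB",(right,left,top,bot)):
    print(n,[plane(T,*p,60)[:2].round().tolist() for p in e])
E
```

```text
[ 390.  -46. 1463.]
[1129.  221. 1213.]
(594, 675, 3)
R [[567.0, -166.0], [554.0, -166.0], [541.0, -169.0], [529.0, -166.0], [516.0, -170.0], [503.0, -170.0], [490.0, -170.0], [477.0, -170.0], [465.0, -170.0], [452.0, -170.0], [439.0, -170.0], [427.0, -173.0], [414.0, -177.0]]
L [[430.0, -12.0], [420.0, -12.0], [411.0, -12.0], [401.0, -12.0], [392.0, -16.0]]
T [[590.0, -110.0], [591.0, -122.0], [591.0, -135.0], [591.0, -148.0]]
B [[381.0, -30.0], [382.0, -49.0], [385.0, -68.0], [386.0, -87.0], [386.0, -106.0], [390.0, -125.0], [390.0, -144.0]]
```

View pics/crop1.png

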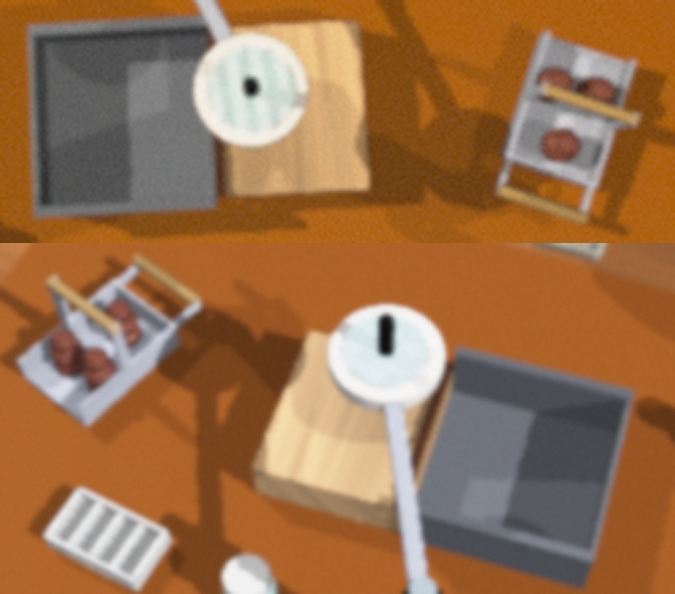

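The crops show the ledge's right edge at crop x≈365, bin left wall at x≈31, bail ends at (541,92)/(638,120), and tail ends at (500,190)/(586,218) in the top half. The tray's toe points away from the robot, and all three casts are standing in it.

```bash
cat >> h.py <<'E'
def plan(pts, start=None):
    """pts: list of (x,y,z,yawdeg of tool y[,n rows]); prints rows per call, nominal, tool straight down"""
    from cell import monitor
    s=monitor.state(); p=np.array(s["tool_pos"]); Rt=R.from_quat(s["eef_rot"])
    if start is not None: p=np.array(start[:3],float); Rt=down(start[3])
    rows=[]
    for q in pts:
        t=np.array(q[:3],float); Rg=down(q[3]); y0=Rt.as_matrix()[:,1]
        cur=np.degrees(np.arctan2(y0[1],y0[0])); dy=q[3]-cur; dy=(dy+180)%360-180
        n=max(int(np.ceil(max(np.linalg.norm(t-p)/47,abs(dy)/8.3,1))), q[4] if len(q)>4 else 1)
        rel=(Rg*Rt.inv()); rel=R.from_euler('z',dy,degrees=True) if n>1 else rel
        for i in range(1,n+1): rows.append((p+(t-p)*i/n, down(cur+dy*i/n)))
        p,Rt=t,Rg
    s0=(np.array(s["tool_pos"]),R.from_quat(s["eef_rot"])) if start is None else (np.array(start[:3],float),down(start[3]))
    for k in range(0,len(rows),5):
        print("call",k//5)
        for P,Q in rows[k:k+5]:
            tw=np.degrees((s0[1].inv()*Q).as_rotvec()); tr=s0[1].inv().apply(P-s0[0])/10
            print("  ",tw.round(1).tolist(),tr.round(1).tolist())
        s0=rows[min(k+4,len(rows)-1)]
def down(yaw):
    a=np.radians(yaw); y=np.array([np.cos(a),np.sin(a),0]); z=np.array([0,0,-1.]); return R.from_matrix(np.c_[np.cross(y,z),y,z])
E
python3 - <<'E'
from h import *
np.set_printoptions(precision=0,suppress=True)
T=load("top0");S=load("scene0")
ct=lambda x,y,z: plane(T,170+(x+.5)/2.7-.5,175+(y+.5)/2.7-.5,z)[:2]
cs=lambda x,y,z: plane(S,110+(x+.5)/2.7-.5,125+(y-243+.5)/2.7-.5,z)[:2]
print("top bin: FL",ct(28,25,85),"NL",ct(36,217,85),"NR",ct(217,207,85),"wall mid L",ct(31,115,85), "ledge",ct(357,22,60),ct(369,191,60), "NRledge/stop",ct(232,194,68))
print("scene bin: FL",cs(588,568,85),"NL",cs(632,393,85),"NR",cs(458,350,85),"FR",cs(418,533,85),"ledge F",cs(255,465,60),"N",cs(312,332,60),"stop far",cs(392,505,68))
for g,(u,v) in((T,(262,206)),(S,(252,158))):
    f=cv2.cvtColor(g["frame"],cv2.COLOR_RGB2GRAY)[v-12:v+12,u-12:u+12]; m=f<80
    ys,xs=np.where(m); print("peg",m.sum(),xs.mean()+u-12,ys.mean()+v-12,ys.min()+v-12,ys.max()+v-12, plane(g,xs.mean()+u-12,ys.mean()+v-12,255)[:2])
# casts
plan([(485,-36,330,80),(485,-36,240,80)])
E
```

```text
top bin: FL [576. 227.] NL [353. 208.] NR [369.   0.] wall mid L [470. 219.] ledge [ 590. -161.] [ 391. -176.] NRledge/stop [384. -16.]
scene bin: FL [583. 227.] NL [356. 211.] NR [372.   6.] FR [611.  47.] ledge F [ 587. -158.] N [ 395. -171.] stop far [582.   6.]
peg 17 262.4117647058824 206.88235294117646 205 209 [494. -37.]
peg 53 252.47169811320754 158.62264150943395 152 165 [495. -35.]
call 0
   [-0.1, -0.0, -8.2] [2.4, -2.2, -0.5]
   [-0.1, -0.0, -16.3] [4.8, -4.5, -1.1]
   [-0.1, -0.0, -24.5] [7.2, -6.7, -1.6]
   [-0.1, -0.0, -32.6] [9.6, -8.9, -2.2]
   [-0.1, -0.0, -40.8] [12.0, -11.1, -2.7]
call 1
   [0.0, 0.0, -8.2] [3.3, -0.1, -0.6]
   [0.0, 0.0, -16.3] [6.5, -0.2, -1.1]
   [0.0, 0.0, -24.5] [9.8, -0.4, -1.7]
   [0.0, 0.0, -32.6] [13.1, -0.5, -2.2]
   [0.0, 0.0, -40.8] [16.4, -0.6, -2.8]
call 2
   [0.0, 0.0, -8.2] [2.6, 2.0, -0.6]
   [0.0, 0.0, -16.3] [5.1, 4.1, -1.1]
   [0.0, 0.0, -24.5] [7.7, 6.1, -1.7]
   [0.0, 0.0, -32.6] [10.2, 8.2, -2.2]
   [0.0, 0.0, -40.8] [12.8, 10.2, -2.8]
call 3
   [0.0, 0.0, -8.2] [0.6, 3.2, -0.6]
   [0.0, 0.0, -16.3] [1.2, 6.4, -1.1]
   [0.0, 0.0, -24.5] [1.8, 9.7, -1.7]
   [0.0, 0.0, -24.5] [1.8, 9.7, 2.8]
   [0.0, 0.0, -24.5] [1.8, 9.7, 7.3]
```

Call:
drive_tool:
  twist:
    - [0,0,-8]
    - [0,0,-16]
    - [0,0,-24]
    - [0,0,-32]
    - [0,0,-41]
  travel:
    - [2.4,-2.2,-1.0]
    - [4.8,-4.5,-2.0]
    - [7.2,-6.7,-3.0]
    - [9.6,-8.9,-4.0]
    - [12.0,-11.1,-5.0]
  gripper: [8.5,8.5,8.5,8.5,8.5]

```text
clock: 0.6
tool_pos: [312.4, -423.9, 280.8]
eef_rot: [0.848, 0.53, -0.0, -0.001]
wrist_force: [1.1, -0.4, -0.2]
opening: 0.994
```

Call:
drive_tool:
  twist:
    - [0,0,-8]
    - [0,0,-16]
    - [0,0,-24]
    - [0,0,-32]
    - [0,0,-41]
  travel:
    - [3.3,-0.1,-1.0]
    - [6.5,-0.2,-2.0]
    - [9.8,-0.4,-3.0]
    - [13.1,-0.5,-4.0]
    - [16.4,-0.6,-5.0]
  gripper: [8.5,8.5,8.5,8.5,8.5]

```text
clock: 1.1
tool_pos: [379.0, -272.4, 331.1]
eef_rot: [0.609, 0.793, 0.0, -0.001]
wrist_force: [1.0, -0.4, -1.1]
opening: 0.997
```

Call:
drive_tool:
  twist:
    - [0,0,-8]
    - [0,0,-16]
    - [0,0,-24]
    - [0,0,-32]
    - [0,0,-41]
  travel:
    - [2.6,2.0,-0.2]
    - [5.1,4.1,-0.4]
    - [7.7,6.1,-0.5]
    - [10.2,8.2,-0.5]
    - [12.8,10.2,-0.5]
  gripper: [8.5,8.5,8.5,8.5,8.5]

```text
clock: 1.6
tool_pos: [444.7, -121.2, 336.1]
eef_rot: [0.293, 0.956, 0.0, -0.001]
wrist_force: [-0.2, 0.2, -1.1]
opening: 0.996
```

```bash
python3 - <<'E'
from h import *
plan([(494,-36,325,80),(494,-36,325,80),(494,-36,238,80,3)])
print()
P=np.array([742,97])
plan([(*(P+281*np.array([np.cos(a),np.sin(a)])),238,80) for a in np.radians(np.arange(202.5,129,-5.15))],start=(494,-36,238,80))
E
```

```text
call 0
   [0.0, -0.1, -8.0] [0.2, 3.3, 0.4]
   [0.0, -0.1, -16.1] [0.5, 6.5, 0.7]
   [0.0, -0.1, -24.1] [0.7, 9.8, 1.1]
   [0.0, -0.1, -24.1] [0.7, 9.8, 1.1]
   [0.0, -0.1, -24.1] [0.7, 9.8, 4.0]
call 1
   [0.0, 0.0, 0.0] [0.0, 0.0, 2.9]
   [0.0, 0.0, 0.0] [0.0, 0.0, 5.8]

call 0
   [0.0, 0.0, 0.0] [1.6, 2.3, 0.0]
   [0.0, 0.0, 0.0] [2.8, 4.5, 0.0]
   [0.0, 0.0, 0.0] [3.9, 6.8, 0.0]
   [0.0, 0.0, 0.0] [4.8, 9.2, 0.0]
   [0.0, 0.0, 0.0] [5.4, 11.6, 0.0]
call 1
   [0.0, 0.0, 0.0] [0.4, 2.5, 0.0]
   [0.0, 0.0, 0.0] [0.6, 5.0, 0.0]
   [0.0, 0.0, 0.0] [0.5, 7.5, 0.0]
   [0.0, 0.0, 0.0] [0.3, 10.0, 0.0]
   [0.0, 0.0, 0.0] [-0.2, 12.5, 0.0]
call 2
   [0.0, 0.0, 0.0] [-0.7, 2.4, 0.0]
   [0.0, 0.0, 0.0] [-1.6, 4.8, 0.0]
   [0.0, 0.0, 0.0] [-2.8, 7.0, 0.0]
   [0.0, 0.0, 0.0] [-4.1, 9.2, 0.0]
   [0.0, 0.0, 0.0] [-5.6, 11.2, 0.0]
```

Call:
drive_tool:
  twist:
    - [0,0,-8]
    - [0,0,-16]
    - [0,0,-24]
    - [0,0,-24]
    - [0,0,-24]
  travel:
    - [0.2,3.3,0]
    - [0.5,6.5,0]
    - [0.7,9.8,0]
    - [0.7,9.8,3]
    - [0.7,9.8,6]
  gripper: [8.5,8.5,8.5,8.5,8.5]

```text
clock: 2.1
tool_pos: [494.2, -34.8, 275.4]
eef_rot: [0.087, 0.996, 0.001, -0.0]
wrist_force: [-0.3, 0.2, -0.7]
opening: 0.995
```

Call:
drive_tool:
  twist:
    - [0,0,0]
    - [0,0,0]
    - [0,0,0]
    - [0,0,0]
    - [0,0,0]
  travel:
    - [0,0,2.4]
    - [0,0,3.9]
    - [0,0,3.9]
    - [0,0,3.9]
    - [0,0,3.9]
  gripper: [8.5,6,3.4,3.4,3.4]

```text
clock: 2.6
tool_pos: [494.7, -34.7, 237.5]
eef_rot: [0.087, 0.996, 0.001, 0.0]
wrist_force: [0.2, 0.5, -0.3]
opening: 0.403
```

```bash
python3 - <<'E'
from h import *
from cell import *
a=[]
for n in("wrist","top"):
    g=grab_frame(n); np.savez(f"pics/{n}1.npz",**g); a.append(g["frame"][:,:,::-1])
cv2.imwrite("pics/lamp1.png",np.hstack([cv2.resize(a[0],(400,300)),cv2.resize(a[1][130:280,160:360],(400,300))]))
E
```

```text
(no output)
```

View pics/lamp1.png

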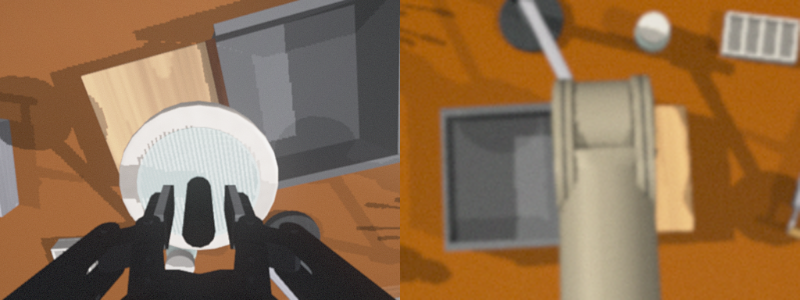

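The peg at (198,212) stands between the two fingers, so it is caged. Next I'll swing the lamp along the arc.

Call:
drive_tool:
  twist:
    - [0,0,0]
    - [0,0,0]
    - [0,0,0]
    - [0,0,0]
    - [0,0,0]
  travel:
    - [1.6,2.3,0]
    - [2.8,4.5,0]
    - [3.9,6.8,0]
    - [4.8,9.2,0]
    - [5.4,11.6,0]
  gripper: [3.4,3.4,3.4,3.4,3.4]

```text
clock: 3.2
tool_pos: [461.0, 89.4, 238.1]
eef_rot: [0.087, 0.996, 0.0, 0.001]
wrist_force: [-1.2, -1.3, 0.7]
opening: 0.399
```

Call:
drive_tool:
  twist:
    - [0,0,0]
    - [0,0,0]
    - [0,0,0]
    - [0,0,0]
    - [0,0,0]
  travel:
    - [0.4,2.5,0]
    - [0.6,5.0,0]
    - [0.5,7.5,0]
    - [0.3,10.0,0]
    - [-0.2,12.5,0]
  gripper: [3.4,3.4,3.4,3.4,3.4]

```text
clock: 3.7
tool_pos: [484.9, 212.9, 238.8]
eef_rot: [0.087, 0.996, -0.0, 0.001]
wrist_force: [-1.0, -1.2, 0.6]
opening: 0.399
```

Call:
drive_tool:
  twist:
    - [0,0,0]
    - [0,0,0]
    - [0,0,0]
    - [0,0,0]
    - [0,0,0]
  travel:
    - [-0.7,2.4,0]
    - [-1.6,4.8,0]
    - [-2.8,7.0,0]
    - [-4.1,9.2,0]
    - [-5.6,11.2,0]
  gripper: [3.4,3.4,3.4,3.4,3.4]

```text
clock: 4.2
tool_pos: [560.1, 314.2, 239.2]
eef_rot: [0.087, 0.996, -0.0, 0.001]
wrist_force: [-1.6, -2.0, 1.0]
opening: 0.4
```

Call:
drive_tool:
  twist:
    - [0,0,0]
    - [0,0,0]
    - [0,0,-3]
    - [0,0,-3]
    - [0,0,-3]
  travel:
    - [0,0,0]
    - [0,0,-2]
    - [0,0,-5]
    - [0,0,-8.5]
    - [0,0,-12]
  gripper: [5,5,5,8.5,8.5]

```text
clock: 4.7
tool_pos: [559.6, 313.6, 361.0]
eef_rot: [0.061, 0.998, -0.0, 0.001]
wrist_force: [-0.3, 0.4, 0.6]
opening: 0.9
```

```bash
python3 - <<'E'
from h import *
from cell import *
print(monitor.state()["joint_positions"])
g=grab_frame("scene"); np.savez("pics/scene2.npz",**g)
cv2.imwrite("pics/scene2.png",g["frame"][:,:,::-1])
plan([(470,-150,330,0),(494,-420,250,-18.5)])
E
```

```text
[-0.01541829  0.46366085 -0.87413906  1.145408    0.35444623  1.67768077
  0.65341457]
call 0
   [0.3, 0.4, 7.5] [0.3, -4.3, 0.3]
   [0.3, 0.4, 15.1] [0.6, -8.6, 0.6]
   [0.3, 0.4, 22.6] [0.9, -12.9, 1.0]
   [0.4, 0.4, 30.2] [1.2, -17.2, 1.3]
   [0.4, 0.4, 37.7] [1.5, -21.5, 1.6]
call 1
   [0.0, 0.0, 7.5] [-2.4, -3.6, 0.3]
   [0.0, 0.0, 15.1] [-4.8, -7.2, 0.7]
   [0.0, 0.0, 22.6] [-7.2, -10.7, 1.0]
   [0.0, 0.0, 30.2] [-9.6, -14.3, 1.4]
   [0.0, 0.0, 37.7] [-12.0, -17.9, 1.7]
call 2
   [0.0, 0.0, 7.5] [-4.1, -1.4, 0.3]
   [0.0, 0.0, 10.2] [-7.9, -1.5, 1.5]
   [0.0, 0.0, 12.8] [-11.8, -1.7, 2.6]
   [0.0, 0.0, 15.5] [-15.7, -1.9, 3.8]
   [0.0, 0.0, 18.1] [-19.6, -2.0, 4.9]
call 3
   [0.0, 0.0, 2.6] [-3.7, 1.0, 1.1]
   [0.0, 0.0, 5.3] [-7.5, 2.1, 2.3]
   [0.0, 0.0, 7.9] [-11.2, 3.1, 3.4]
```

View pics/scene2.png

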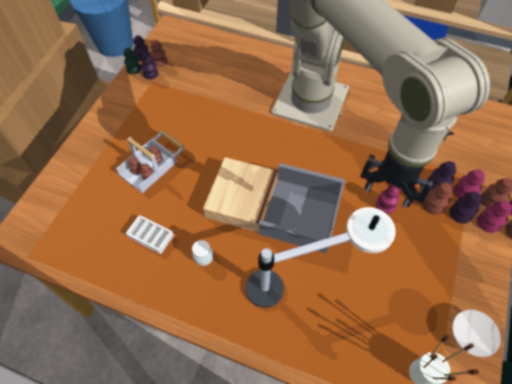

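Call:
drive_tool:
  twist:
    - [0,0,7.5]
    - [0,0,15]
    - [0,0,22.5]
    - [0,0,30]
    - [0,0,37.5]
  travel:
    - [0.3,-4.3,0.3]
    - [0.6,-8.6,0.6]
    - [0.9,-12.9,1.0]
    - [1.2,-17.2,1.3]
    - [1.5,-21.5,1.6]
  gripper: [8.5,8.5,8.5,8.5,8.5]

```text
clock: 5.25
tool_pos: [518.1, 101.1, 350.5]
eef_rot: [0.382, 0.924, 0.003, 0.004]
wrist_force: [0.8, -0.4, -0.4]
opening: 0.997
```

Call:
drive_tool:
  twist:
    - [0,0,7.5]
    - [0,0,15]
    - [0,0,22.5]
    - [0,0,30]
    - [0,0,37.5]
  travel:
    - [-2.4,-3.6,0.3]
    - [-4.8,-7.2,0.7]
    - [-7.2,-10.7,1.0]
    - [-9.6,-14.3,1.4]
    - [-12.0,-17.9,1.7]
  gripper: [8.5,8.5,8.5,8.5,8.5]

```text
clock: 5.75
tool_pos: [475.7, -112.1, 332.9]
eef_rot: [0.661, 0.75, 0.004, 0.003]
wrist_force: [0.9, -0.8, -0.9]
opening: 0.997
```

Call:
drive_tool:
  twist:
    - [0,0,7.5]
    - [0,0,10]
    - [0,0,13]
    - [0,0,15.5]
    - [0,0,18]
  travel:
    - [-4.1,-1.4,0.3]
    - [-7.9,-1.5,1.5]
    - [-11.8,-1.7,2.6]
    - [-15.7,-1.9,3.8]
    - [-19.6,-2.0,4.9]
  gripper: [8.5,8.5,8.5,8.5,8.5]

```text
clock: 6.25
tool_pos: [480.3, -310.8, 283.5]
eef_rot: [0.771, 0.636, 0.005, 0.003]
wrist_force: [0.8, 0.4, 1.3]
opening: 0.998
```

```bash
python3 - <<'E'
from h import *
from cell import *
T=load("top1")
hsv=cv2.cvtColor(T["frame"],cv2.COLOR_RGB2HSV)
m=cv2.inRange(hsv,(12,50,140),(24,160,255)); k,l,st,c=cv2.connectedComponentsWithStats(m)
for i in range(1,k):
    if st[i][4]>60 and 340<c[i][0]<420 and 190<c[i][1]<265:
        ys,xs=np.where(l==i); vx,vy,x0,y0=cv2.fitLine(np.c_[xs,ys].astype(np.float32),cv2.DIST_L2,0,.01,.01).ravel()
        for z in(115,45):
            d=plane(T,x0+20*vx,y0+20*vy,z)-plane(T,x0-20*vx,y0-20*vy,z)
            print(st[i],z,plane(T,(xs.min()+xs.max())/2,(ys.min()+ys.max())/2,z).round(),plane(T,*c[i],z).round(),"yaw",np.degrees(np.arctan2(-d[0],d[1]))%180)
plan([(494,-420,220,-18.5)])
E
```

```text
[371 206  37  16 176] 115 [ 493. -422.  115.] [ 493. -422.  115.] yaw 161.68877461018556
[371 206  37  16 176] 45 [ 498. -442.   45.] [ 498. -441.   45.] yaw 161.68877461018556
[354 243  35  15 161] 115 [ 381. -366.  115.] [ 381. -366.  115.] yaw 163.500579946141
[354 243  35  15 161] 45 [ 381. -383.   45.] [ 381. -382.   45.] yaw 163.500579946141
call 0
   [0.6, -0.2, 2.5] [-3.5, 1.1, 2.1]
   [0.6, -0.2, 5.0] [-7.0, 2.2, 4.2]
   [0.6, -0.2, 7.6] [-10.5, 3.3, 6.4]
```

Call:
drive_tool:
  twist:
    - [0.6,-0.2,2.5]
    - [0.6,-0.2,5]
    - [0.6,-0.2,7.5]
    - [0.6,-0.2,7.5]
    - [0.6,-0.2,7.5]
  travel:
    - [-3.5,1.1,2.1]
    - [-7.0,2.2,4.2]
    - [-10.6,3.3,6.4]
    - [-10.6,3.3,8.4]
    - [-10.6,3.3,10.3]
  gripper: [8.5,8.5,8.5,8.5,8.5]

```text
clock: 6.75
tool_pos: [492.8, -422.2, 179.3]
eef_rot: [0.812, 0.584, 0.0, -0.0]
wrist_force: [-0.3, -0.3, -0.5]
opening: 0.996
```

```bash
python3 - <<'E'
from h import *
from cell import *
a=[]
for n in("wrist","scene"):
    g=grab_frame(n); a.append(g["frame"][:,:,::-1])
cv2.imwrite("pics/bail.png",np.hstack([cv2.resize(a[0],(400,300)),cv2.resize(a[1][100:250,60:260],(400,300))]))
plan([(493,-421,96,-18.5)])
E
```

```text
call 0
   [-0.2, -0.1, 0.0] [-0.0, 0.1, 4.1]
   [-0.2, -0.1, 0.0] [-0.1, 0.1, 8.2]
```

View pics/bail.png

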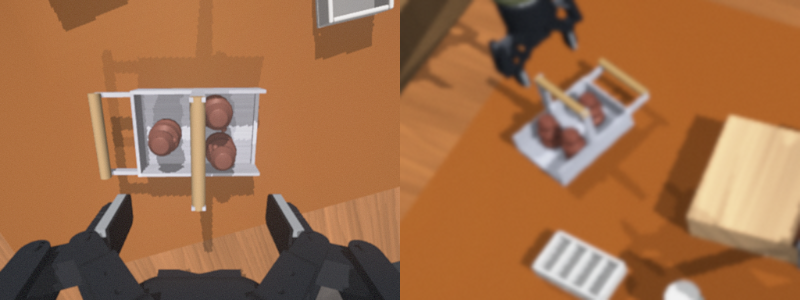

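The bail at column 197 lies midway between the fingers (115 and 280) and the casts are standing. I'll descend and grip.

Call:
drive_tool:
  twist:
    - [0,0,0]
    - [0,0,0]
    - [0,0,0]
    - [0,0,0]
    - [0,0,0]
  travel:
    - [0,0.1,3]
    - [0,0.1,6]
    - [0,0.1,8.3]
    - [0,0.1,8.3]
    - [0,0.1,8.3]
  gripper: [8.5,8.5,8.5,5,2]

```text
clock: 7.35
tool_pos: [493.3, -420.6, 96.7]
eef_rot: [0.811, 0.584, 0.0, -0.002]
wrist_force: [0.4, -0.5, 0.8]
opening: 0.687
```

Call:
drive_tool:
  twist:
    - [0,0,0]
    - [0,0,0]
    - [0,0,0]
    - [0,0,0]
    - [0,0,0]
  travel:
    - [0,0,0]
    - [0,0,0]
    - [0,0,0]
    - [0,0,0]
    - [0,0,0]
  gripper: [1,0.5,0.5,0.5,0.5]

```text
clock: 7.85
tool_pos: [493.6, -421.1, 98.0]
eef_rot: [0.812, 0.584, 0.0, -0.001]
wrist_force: [-3.0, 0.4, 7.0]
opening: 0.141
```

Call:
drive_tool:
  twist:
    - [0,0,0]
    - [0,0,0]
    - [0,0,0]
    - [0,0,0]
    - [0,0,0]
  travel:
    - [0,0,-0.5]
    - [0,0,-1.5]
    - [0,0,-2.5]
    - [0,0,-3.5]
    - [0,0,-4.5]
  gripper: [0.5,0.5,0.5,0.5,0.5]

```text
clock: 8.35
tool_pos: [493.7, -421.2, 144.0]
eef_rot: [0.812, 0.584, 0.0, -0.001]
wrist_force: [-0.3, 1.3, -4.3]
opening: 0.14
```

```bash
python3 - <<'E'
from h import *
from cell import *
a=[]
print(monitor.state()["wrist_force"],monitor.state()["joint_positions"])
for n in("wrist","scene"):
    g=grab_frame(n); a.append(g["frame"][:,:,::-1])
cv2.imwrite("pics/lift.png",np.hstack([cv2.resize(a[0],(400,300)),cv2.resize(a[1][100:250,60:260],(400,300))]))
E
```

```text
[-0.29017953  1.28302879 -4.28688642] [ 0.85634674  0.45911392 -0.29382663  1.48662504  0.13610339  1.21750437
  0.22120791]
```

View pics/lift.png

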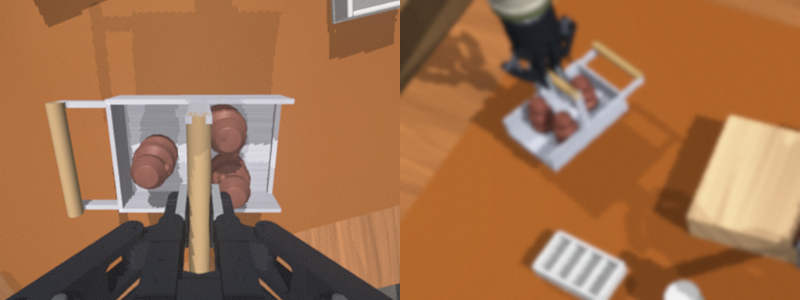

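The tray is hanging level with all three casts standing. Next I'll plan a smooth carry to the ledge.

```bash
cat >> h.py <<'E'
def smooth(t,n,zup=None):
    from cell import monitor
    s=monitor.state(); p=np.array(s["tool_pos"]); Rt=R.from_quat(s["eef_rot"]); y=Rt.as_matrix()[:,1]
    c=np.degrees(np.arctan2(y[1],y[0])); d=(t[3]-c+180)%360-180; print("yaw",c)
    rows=[]
    for i in range(1,n+1):
        f=(1-np.cos(np.pi*i/n))/2; P=p+(np.array(t[:3])-p)*f
        if zup: P[2]=p[2]+(t[2]-p[2])*(1-np.cos(np.pi*min(1,i/zup)))/2
        rows.append((P,down(c+d*f)))
    s0=(p,Rt)
    for k in range(0,n,5):
        rr=rows[k:k+5]
        print(str([[0,0,round(float(np.degrees((s0[1].inv()*Q).as_rotvec())[2]),1)] for P,Q in rr]), [(s0[1].inv().apply(P-s0[0])/10).round(1).tolist() for P,Q in rr]); s0=rr[-1]
E
python3 - <<'E'
from h import *
smooth((487,-87,205,94.3),30,10)
E
```

```text
yaw -18.495535121550162
[[0, 0, -0.3], [0, 0, -1.2], [0, 0, -2.8], [0, 0, -4.9], [0, 0, -7.6]] [[0.1, -0.0, -0.1], [0.3, -0.1, -0.6], [0.8, -0.3, -1.2], [1.4, -0.5, -2.1], [2.1, -0.8, -3.0]]
[[0, 0, -3.2], [0, 0, -6.9], [0, 0, -11.1], [0, 0, -15.7], [0, 0, -20.6]] [[0.9, -0.2, -0.9], [2.0, -0.4, -1.8], [3.2, -0.7, -2.4], [4.6, -1.0, -2.8], [6.0, -1.3, -3.0]]
[[0, 0, -5.3], [0, 0, -10.8], [0, 0, -16.5], [0, 0, -22.3], [0, 0, -28.2]] [[1.5, 0.2, 0.0], [3.2, 0.5, 0.0], [4.8, 0.7, 0.0], [6.5, 1.0, 0.0], [8.3, 1.2, 0.0]]
[[0, 0, -5.9], [0, 0, -11.7], [0, 0, -17.4], [0, 0, -22.9], [0, 0, -28.2]] [[1.4, 1.0, 0.0], [2.8, 2.1, 0.0], [4.2, 3.1, 0.0], [5.5, 4.1, 0.0], [6.7, 5.0, 0.0]]
[[0, 0, -5.0], [0, 0, -9.5], [0, 0, -13.7], [0, 0, -17.4], [0, 0, -20.6]] [[0.6, 1.3, 0.0], [1.2, 2.6, 0.0], [1.7, 3.7, 0.0], [2.2, 4.7, 0.0], [2.6, 5.5, 0.0]]
[[0, 0, -2.7], [0, 0, -4.8], [0, 0, -6.3], [0, 0, -7.2], [0, 0, -7.6]] [[0.1, 0.8, 0.0], [0.1, 1.4, 0.0], [0.1, 1.9, 0.0], [0.2, 2.1, 0.0], [0.2, 2.2, 0.0]]
```

Call:
drive_tool:
  twist:
    - [0,0,-0.3]
    - [0,0,-1.2]
    - [0,0,-2.8]
    - [0,0,-4.9]
    - [0,0,-7.6]
  travel:
    - [0.1,0,-0.1]
    - [0.3,-0.1,-0.6]
    - [0.8,-0.3,-1.2]
    - [1.4,-0.5,-2.1]
    - [2.1,-0.8,-3.0]
  gripper: [0.5,0.5,0.5,0.5,0.5]

```text
clock: 8.95
tool_pos: [493.6, -398.5, 175.9]
eef_rot: [0.77, 0.638, 0.001, 0.0]
wrist_force: [0.1, -0.2, -5.1]
opening: 0.142
```

Call:
drive_tool:
  twist:
    - [0,0,-3.2]
    - [0,0,-6.9]
    - [0,0,-11.1]
    - [0,0,-15.7]
    - [0,0,-20.6]
  travel:
    - [0.9,-0.2,-0.9]
    - [2.0,-0.4,-1.8]
    - [3.2,-0.7,-2.4]
    - [4.6,-1.0,-2.8]
    - [6.0,-1.3,-3.0]
  gripper: [0.5,0.5,0.5,0.5,0.5]

```text
clock: 9.45
tool_pos: [492.1, -336.1, 207.1]
eef_rot: [0.641, 0.767, 0.001, 0.001]
wrist_force: [0.2, -0.3, -5.3]
opening: 0.14
```

Call:
drive_tool:
  twist:
    - [0,0,-5.3]
    - [0,0,-10.8]
    - [0,0,-16.5]
    - [0,0,-22.3]
    - [0,0,-28.2]
  travel:
    - [1.5,0.2,0]
    - [3.2,0.5,0]
    - [4.8,0.7,0]
    - [6.5,1.0,0]
    - [8.3,1.2,0]
  gripper: [0.5,0.5,0.5,0.5,0.5]

```text
clock: 9.95
tool_pos: [489.2, -251.0, 207.7]
eef_rot: [0.432, 0.902, 0.0, 0.002]
wrist_force: [0.3, 0.6, -5.2]
opening: 0.14
```

Call:
drive_tool:
  twist:
    - [0,0,-5.9]
    - [0,0,-11.7]
    - [0,0,-17.4]
    - [0,0,-22.9]
    - [0,0,-28.2]
  travel:
    - [1.4,1.0,0]
    - [2.8,2.1,0]
    - [4.2,3.1,0]
    - [5.5,4.1,0]
    - [6.7,5.0,0]
  gripper: [0.5,0.5,0.5,0.5,0.5]

```text
clock: 10.45
tool_pos: [486.1, -166.0, 208.4]
eef_rot: [0.196, 0.981, -0.001, 0.002]
wrist_force: [0.7, 0.4, -5.0]
opening: 0.144
```

Call:
drive_tool:
  twist:
    - [0,0,-5.0]
    - [0,0,-9.5]
    - [0,0,-13.7]
    - [0,0,-17.4]
    - [0,0,-20.6]
  travel:
    - [0.6,1.3,0]
    - [1.2,2.6,0]
    - [1.7,3.7,0]
    - [2.2,4.7,0]
    - [2.6,5.5,0]
  gripper: [0.5,0.5,0.5,0.5,0.5]

```text
clock: 10.95
tool_pos: [483.0, -103.9, 208.9]
eef_rot: [0.015, 1.0, -0.001, 0.002]
wrist_force: [0.0, -0.0, -4.8]
opening: 0.141
```

```bash
python3 - <<'E'
from h import *
from cell import *
smooth((487,-88,200,94.3),5)
g=grab_frame("scene"); np.savez("pics/scene3.npz",**g)
cv2.imwrite("pics/carry.png",cv2.resize(g["frame"][110:260,150:350,::-1],(800,600)))
print(monitor.state()["joint_positions"])
E
```

```text
yaw 88.32662336961745
[[0, 0, -0.6], [0, 0, -2.1], [0, 0, -3.9], [0, 0, -5.4], [0, 0, -6.0]] [[-0.0, 0.2, 0.1], [-0.1, 0.6, 0.3], [-0.2, 1.0, 0.6], [-0.3, 1.5, 0.8], [-0.4, 1.6, 0.9]]
[ 0.79531101  0.10784796 -0.71505993  1.8020736   0.07638224  1.25481317
  1.60587381]
```

View pics/carry.png

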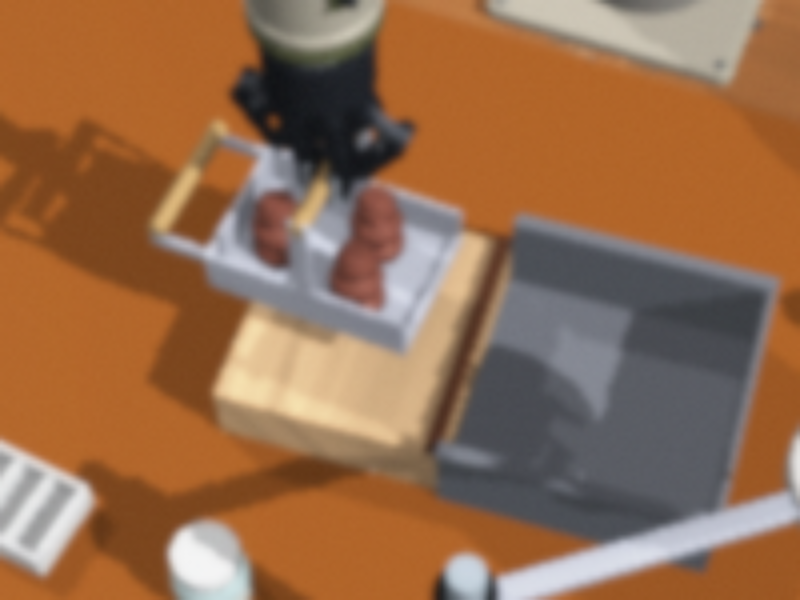

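The casts are standing, and the stop bar shows as a brown stripe from (508,238) to (432,450) in the crop. I'll use it to check the bench line.

```bash
python3 - <<'E'
from h import *
S=load("scene3"); f=lambda x,y,z: plane(S,150+(x+.5)/4-.5,110+(y+.5)/4-.5,z)[:2]
for a in [(505,245),(495,270),(470,342),(440,430),(434,448)]: print(a,f(*a,68))
o=np.array([480,11]);d=np.array([-.075,.997]);n=np.array([-.997,-.075])
for a in [(505,245),(470,342),(434,448)]: print((f(*a,68)-o)@d,(f(*a,68)-o)@n)
hsv=cv2.cvtColor(S["frame"],cv2.COLOR_RGB2HSV)
for r in range(172,222,6):
    row=hsv[r,255:285]; print(r,[(int(255+i),*map(int,h)) for i,h in enumerate(row) if h[2]<125 and h[1]>90][:8])
E
```

```text
(505, 245) [388.82941628   1.57402295]
(495, 270) [413.93544033   2.37741524]
(470, 342) [482.74662324   7.3229472 ]
(440, 430) [562.17690667  13.42696766]
(434, 448) [577.81186065  14.72509971]
-2.559905340344238 91.60402024478726
-3.8720183810878206 -2.4626044117181225
-3.6219651336565977 -97.79780754861405
172 [(273, 12, 124, 117), (274, 10, 137, 99), (275, 9, 143, 96), (276, 10, 124, 97)]
178 [(271, 12, 123, 116), (272, 10, 141, 98), (273, 9, 143, 98), (274, 12, 129, 113)]
184 [(269, 13, 122, 111), (270, 11, 140, 93), (271, 10, 146, 96), (272, 11, 127, 116)]
190 [(266, 13, 110, 116), (267, 12, 130, 94), (268, 10, 143, 82), (269, 10, 143, 91), (270, 12, 126, 115)]
196 [(264, 14, 109, 115), (265, 12, 130, 92), (266, 10, 146, 82), (267, 11, 143, 89), (268, 13, 128, 112)]
202 [(262, 14, 109, 115), (263, 12, 125, 92), (264, 10, 143, 82), (265, 10, 137, 93), (266, 12, 124, 111), (267, 13, 111, 120), (268, 15, 96, 109)]
208 [(260, 14, 111, 115), (261, 11, 126, 91), (262, 10, 152, 79), (263, 10, 139, 92), (264, 12, 120, 119)]
214 [(258, 13, 113, 111), (259, 10, 126, 87), (260, 10, 144, 78), (261, 10, 137, 91), (262, 13, 118, 119)]
220 [(256, 15, 112, 116), (257, 12, 124, 84), (258, 7, 102, 75)]
```

Call:
drive_tool:
  twist:
    - [0,0,-0.6]
    - [0,0,-2]
    - [0,0,-4]
    - [0,0,-5.4]
    - [0,0,-6]
  travel:
    - [0,0.2,0.1]
    - [-0.1,0.6,0.3]
    - [-0.2,1.0,0.6]
    - [-0.3,1.3,0.8]
    - [-0.4,1.4,0.9]
  gripper: [0.5,0.5,0.5,0.5,0.5]

```text
clock: 11.5
tool_pos: [487.4, -88.2, 199.6]
eef_rot: [-0.041, 0.999, -0.001, 0.002]
wrist_force: [0.3, 0.1, -6.6]
opening: 0.139
```

Call:
drive_tool:
  twist:
    - [0,0,0]
    - [0,0,0]
    - [0,0,0]
    - [0,0,0]
    - [0,0,0]
  travel:
    - [0,0,0.8]
    - [0,0,1.8]
    - [0,0,2.8]
    - [0,0,3.6]
    - [0,0,4.1]
  gripper: [0.5,0.5,0.5,0.5,0.5]

```text
clock: 12.0
tool_pos: [487.3, -88.0, 157.8]
eef_rot: [-0.041, 0.999, -0.001, 0.001]
wrist_force: [-19.2, 2.0, 44.0]
opening: 0.139
```

Call:
drive_tool:
  twist:
    - [0,0,0]
    - [0,0,0]
    - [0,0,0]
    - [0,0,0]
    - [0,0,0]
  travel:
    - [0,0,0.1]
    - [0,0,0.1]
    - [0,0,0.1]
    - [0,0,0.1]
    - [0,0,0.1]
  gripper: [0.5,2,4,5,5]

```text
clock: 12.5
tool_pos: [487.5, -88.1, 156.9]
eef_rot: [-0.041, 0.999, -0.001, 0.001]
wrist_force: [0.2, -0.6, -0.5]
opening: 0.587
```

Call:
drive_tool:
  twist:
    - [0,0,0]
    - [0,0,0]
    - [0,0,0]
    - [0,0,0]
    - [0,0,0]
  travel:
    - [0,0,-1]
    - [0,0,-3]
    - [0,0,-5]
    - [0,-3,-8]
    - [0,-6,-8]
  gripper: [5,5,5,5,5]

```text
clock: 13.0
tool_pos: [494.2, -148.2, 241.9]
eef_rot: [-0.042, 0.999, -0.002, 0.005]
wrist_force: [0.5, -0.7, 0.3]
opening: 0.584
```

```bash
python3 - <<'E'
from h import *
from cell import *
a=[]
for n in("top","scene"):
    g=grab_frame(n); np.savez(f"pics/{n}4.npz",**g); a.append(g["frame"][:,:,::-1])
cv2.imwrite("pics/placed.png",np.hstack([cv2.resize(a[0][150:300,170:370],(400,300)),cv2.resize(a[1][110:260,150:350],(400,300))]))
S=load("scene4")
hsv=cv2.cvtColor(S["frame"],cv2.COLOR_RGB2HSV)
m=cv2.inRange(hsv,(12,50,140),(24,170,255)); k,l,st,c=cv2.connectedComponentsWithStats(m)
for i in range(1,k):
    if st[i][4]>30 and 150<c[i][0]<300 and 110<c[i][1]<250: print(st[i],c[i],[plane(S,*c[i],z).round()[:2] for z in (60,105,175)])
E
```

```text
[222 149  25  33 257] [235.9766537  162.52918288] [array([ 400., -131.]), array([ 429., -117.]), array([473., -96.])]
[193 155  17  29 189] [200.86243386 169.18518519] [array([ 466., -226.]), array([ 491., -209.]), array([ 532., -181.])]
[246 162  27  20 149] [260.52348993 168.30872483] [array([392., -49.]), array([421., -39.]), array([466., -22.])]
[268 177   9  24  62] [272.27419355 189.09677419] [array([452.,  13.]), array([478.,  21.]), array([519.,  34.])]
[ 203  195   56   30 1140] [228.41929825 211.11052632] [array([574., -83.]), array([595., -71.]), array([629., -53.])]
[136 214  34  15  38] [152.65789474 220.42105263] [array([ 686., -281.]), array([ 703., -262.]), array([ 730., -231.])]
```

View pics/placed.png

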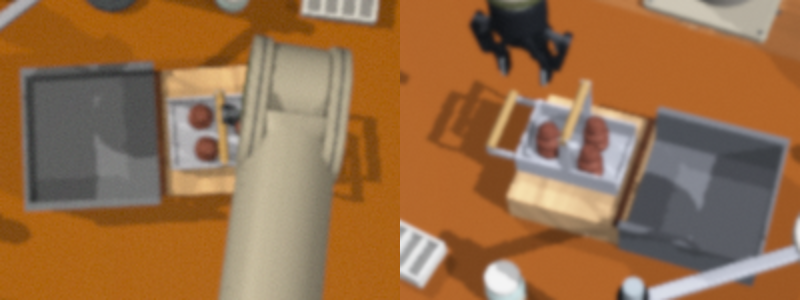

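The tray stands flat on the ledge, square, with its toe just short of the stop bar and the casts upright. In the right half the tail bar runs from (515,97) to (493,150). Next I'll plan the tail grasp pre-tilted −25°, so the tip stays in comfortable wrist range.

```bash
cat >> h.py <<'E'
BO=np.array([480,12,0.]);BX=np.array([-.075,.997,0]);BX/=np.linalg.norm(BX);BZ=np.array([0,0,1.]);BY=np.cross(BZ,BX)
def bpose(x,y,z,tilt):
    "grasp point in bench frame, tilt nose-down deg -> TCP pose"
    r=R.from_rotvec(BY*np.radians(tilt))*R.from_matrix(np.c_[BY,BX,-BZ])
    g=BO+x*BX+y*BY+z*BZ; return g+19*r.as_matrix()[:,2], r
def calls(seq,start=None):
    "seq: (pose, nrows); interpolates and prints calls"
    from cell import monitor
    from scipy.spatial.transform import Slerp
    s=monitor.state(); cur=start or (np.array(s["tool_pos"]),R.from_quat(s["eef_rot"])); rows=[]; s0=cur
    for (P,Q),n in seq:
        sl=Slerp([0,1],R.concatenate([cur[1],Q]))
        rows+=[(cur[0]+(P-cur[0])*i/n,sl(i/n)) for i in range(1,n+1)]; cur=(P,Q)
    for k in range(0,len(rows),5):
        rr=rows[k:k+5]
        print([np.degrees((s0[1].inv()*Q).as_rotvec()).round(1).tolist() for P,Q in rr],[(s0[1].inv().apply(P-s0[0])/10).round(1).tolist() for P,Q in rr],"end",rr[-1][0].round()); s0=rr[-1]
E
python3 - <<'E'
from h import *
S=load("scene4");
# tail & bail from scene, wood ends read in picture (right half, scale 2)
f=lambda x,y,z: plane(S,150+(x-400+.5)/2-.5,110+(y+.5)/2-.5,z)
for n,p,z in[("tail",(515,97),105),("tail",(493,150),105),("bail",(585,85),175),("bail",(566,140),175),("toe near",(643,128),69),("toe far",(620,190),69)]:
    q=f(*p,z)-BO; print(n,(q@BX).round(),(q@BY).round())
c,s=np.cos(np.radians(25)),np.sin(np.radians(25))
calls([(bpose(-217-100*s,0,105+100*c,-25),5),(bpose(-217,0,105,-25),5)])
E
```

```text
tail -216.0 50.0
tail -214.0 -52.0
bail -101.0 56.0
bail -97.0 -44.0
toe near -14.0 76.0
toe far -16.0 -42.0
[[-5.0, 0.0, 0.0], [-10.1, 0.1, 0.0], [-15.1, 0.1, 0.1], [-20.2, 0.2, 0.1], [-25.2, 0.2, 0.1]] [[0.0, -1.7, 1.2], [0.0, -3.4, 2.4], [0.0, -5.2, 3.6], [0.0, -6.9, 4.8], [0.0, -8.6, 6.0]] end [ 499. -239.  178.]
[[0.0, 0.0, 0.0], [0.0, 0.0, 0.0], [0.0, 0.0, 0.0], [0.0, 0.0, 0.0], [0.0, 0.0, 0.0]] [[0.0, -0.0, 2.0], [-0.0, -0.0, 4.0], [-0.0, 0.0, 6.0], [-0.0, 0.0, 8.0], [-0.0, -0.0, 10.0]] end [ 496. -196.   88.]
```

Call:
drive_tool:
  twist:
    - [-5,0,0]
    - [-10,0,0]
    - [-15,0,0]
    - [-20,0,0]
    - [-25,0,0]
  travel:
    - [0,-2.2,0.6]
    - [0,-4.2,1.8]
    - [0,-6.0,3.0]
    - [0,-7.5,4.5]
    - [0,-8.5,6.0]
  gripper: [4,3.6,3.6,3.6,3.6]

```text
clock: 13.6
tool_pos: [499.1, -238.6, 178.7]
eef_rot: [-0.037, 0.976, 0.216, -0.005]
wrist_force: [0.4, -0.2, 0.7]
opening: 0.421
```

```bash
python3 - <<'E'
from h import *
from cell import *
a=[]
for n in("wrist","scene"):
    g=grab_frame(n); np.savez(f"pics/{n}5.npz",**g); a.append(g["frame"][:,:,::-1])
cv2.imwrite("pics/tail.png",np.hstack([cv2.resize(a[0],(400,300)),cv2.resize(a[1][90:240,130:330],(400,300))]))
print(monitor.state()["joint_positions"].round(2))
calls([(bpose(-216,0,105,-25),5)])
E
```

```text
[ 1.02  0.49 -0.59  1.51 -0.11  1.45  2.12]
[[0.0, 0.0, -0.1], [0.1, 0.0, -0.1], [0.1, 0.1, -0.2], [0.1, 0.1, -0.2], [0.1, 0.1, -0.3]] [[-0.0, 0.1, 2.0], [-0.1, 0.2, 3.9], [-0.1, 0.3, 5.9], [-0.2, 0.3, 7.8], [-0.2, 0.4, 9.8]] end [ 496. -195.   88.]
```

View pics/tail.png

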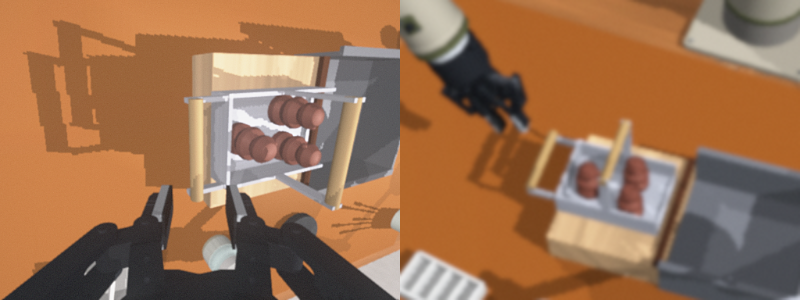

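The tail bar at column 197 lies midway between the fingers (165 and 235). I'll descend and grip.

Call:
drive_tool:
  twist:
    - [0,0,0]
    - [0,0,0]
    - [0,0,0]
    - [0,0,0]
    - [0,0,0]
  travel:
    - [0,0.1,2.5]
    - [-0.1,0.2,5]
    - [-0.1,0.3,7.5]
    - [-0.2,0.4,9.0]
    - [-0.2,0.4,9.8]
  gripper: [3.6,3.6,3.6,3.6,3.6]

```text
clock: 14.2
tool_pos: [495.6, -193.7, 87.6]
eef_rot: [-0.035, 0.975, 0.218, -0.008]
wrist_force: [0.2, 0.3, 0.7]
opening: 0.421
```

Call:
drive_tool:
  twist:
    - [0,0,0]
    - [0,0,0]
    - [0,0,0]
    - [0,0,0]
    - [0,0,0]
  travel:
    - [0,0,0]
    - [0,0,0]
    - [0,0,0]
    - [0,0,0]
    - [0,0,0]
  gripper: [3,2.2,1.5,0.5,0.5]

```text
clock: 14.7
tool_pos: [495.6, -194.3, 87.8]
eef_rot: [-0.035, 0.975, 0.217, -0.008]
wrist_force: [0.1, -2.6, -2.1]
opening: 0.142
```

```bash
python3 - <<'E'
from h import *
from cell import *
s=monitor.state(); print(s["opening"],s["wrist_force"])
r=R.from_quat(s["eef_rot"]); g=s["tool_pos"]-19*r.as_matrix()[:,2]-BO; print("grasp bench",g@BX,g@BY,g[2])
gx,gy=g@BX,g@BY
tx=gx+200
seq=[]
for th in range(3,70,3):
    a=np.radians(167.3-th); x0=tx+5*min(th/20,1)
    seq.append((bpose(x0+205*np.cos(a),gy,g[2]-45+205*np.sin(a),-25+th),1))
calls(seq)
E
```

```text
0.14212149407616603 [ 0.14173883 -2.56596853 -2.11223154]
grasp bench -214.97431786242464 -0.08204849522079534 105.03995601457926
[[3.1, 0.1, -0.2], [6.1, 0.0, -0.2], [9.1, 0.0, -0.2], [12.1, 0.0, -0.2], [15.1, 0.0, -0.2]] [[0.0, 0.6, -0.8], [0.0, 1.3, -1.6], [0.0, 2.1, -2.3], [0.0, 2.8, -3.0], [0.0, 3.7, -3.7]] end [ 494. -177.  137.]
[[3.0, 0.0, 0.0], [6.0, 0.0, -0.0], [9.0, 0.0, -0.0], [12.0, 0.0, -0.0], [15.0, 0.0, 0.0]] [[-0.0, 0.7, -0.8], [0.0, 1.3, -1.6], [-0.0, 2.0, -2.4], [-0.0, 2.7, -3.1], [-0.0, 3.4, -3.8]] end [ 492. -150.  180.]
[[3.0, 0.0, 0.0], [6.0, 0.0, -0.0], [9.0, 0.0, -0.0], [12.0, -0.0, -0.0], [15.0, 0.0, 0.0]] [[-0.0, 0.6, -0.8], [0.0, 1.2, -1.6], [0.0, 1.9, -2.4], [0.0, 2.6, -3.1], [0.0, 3.3, -3.8]] end [ 490. -114.  215.]
[[3.0, -0.0, -0.0], [6.0, -0.0, -0.0], [9.0, -0.0, 0.0], [12.0, 0.0, 0.0], [15.0, 0.0, -0.0]] [[-0.0, 0.6, -0.8], [0.0, 1.2, -1.6], [0.0, 1.9, -2.4], [-0.0, 2.6, -3.1], [-0.0, 3.3, -3.8]] end [486. -70. 240.]
[[3.0, -0.0, 0.0], [6.0, -0.0, 0.0], [9.0, -0.0, 0.0]] [[0.0, 0.6, -0.8], [-0.0, 1.2, -1.6], [0.0, 1.9, -2.4]] end [484. -41. 249.]
```

Call:
drive_tool:
  twist:
    - [3,0,0]
    - [6,0,0]
    - [9,0,0]
    - [12,0,0]
    - [15,0,0]
  travel:
    - [0,0.6,-0.8]
    - [0,1.3,-1.6]
    - [0,2.1,-2.3]
    - [0,2.8,-3.0]
    - [0,3.7,-3.7]
  gripper: [0.5,0.5,0.5,0.5,0.5]

```text
clock: 15.2
tool_pos: [494.4, -178.5, 137.9]
eef_rot: [-0.035, 0.996, 0.086, -0.003]
wrist_force: [-0.6, -10.6, 1.0]
opening: 0.139
```

Call:
drive_tool:
  twist:
    - [3,0,0]
    - [6,0,0]
    - [9,0,0]
    - [12,0,0]
    - [15,0,0]
  travel:
    - [0,0.7,-0.8]
    - [0,1.3,-1.6]
    - [0,2.0,-2.4]
    - [0,2.7,-3.1]
    - [0,3.4,-3.8]
  gripper: [0.5,0.5,0.5,0.5,0.5]

```text
clock: 15.7
tool_pos: [492.7, -153.6, 182.9]
eef_rot: [-0.033, 0.998, -0.048, 0.002]
wrist_force: [-1.1, -8.5, 4.7]
opening: 0.141
```

```bash
python3 - <<'E'
from h import *
from cell import *
g=grab_frame("scene"); np.savez("pics/scene6.npz",**g)
cv2.imwrite("pics/tip1.png",cv2.resize(g["frame"][90:240,150:350,::-1],(600,450)))
print(monitor.state()["joint_positions"].round(2))
E
```

```text
[ 0.74  0.15 -0.65  1.81  0.2   1.19  1.67]
```

View pics/tip1.png

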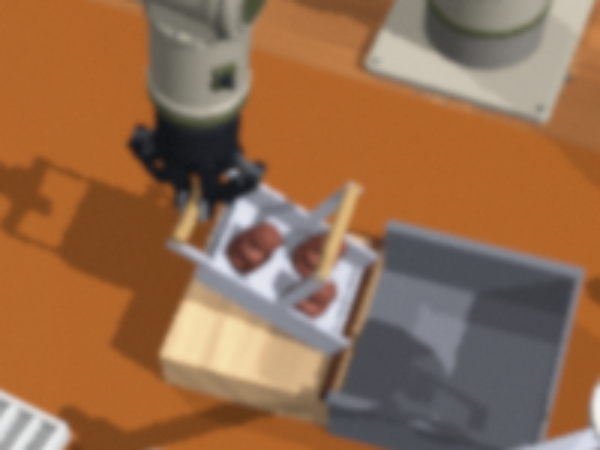

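The tray is tipped about 30° with its toe at the stop bar. The casts are still inside and starting to lean. Continuing the tip.

Call:
drive_tool:
  twist:
    - [3,0,0]
    - [6,0,0]
    - [9,0,0]
    - [12,0,0]
    - [15,0,0]
  travel:
    - [0,0.6,-0.8]
    - [0,1.2,-1.6]
    - [0,1.9,-2.4]
    - [0,2.6,-3.1]
    - [0,3.3,-3.8]
  gripper: [0.5,0.5,0.5,0.5,0.5]

```text
clock: 16.25
tool_pos: [490.8, -115.7, 220.2]
eef_rot: [-0.034, 0.983, -0.182, 0.008]
wrist_force: [-0.0, -2.6, 0.2]
opening: 0.145
```

Call:
drive_tool:
  twist:
    - [3,0,0]
    - [6,0,0]
    - [9,0,0]
    - [12,0,0]
    - [15,0,0]
  travel:
    - [0,0.6,-0.8]
    - [0,1.2,-1.6]
    - [0,1.9,-2.4]
    - [0,2.6,-3.1]
    - [0,3.3,-3.8]
  gripper: [0.5,0.5,0.5,0.5,0.5]

```text
clock: 16.75
tool_pos: [487.6, -71.6, 245.4]
eef_rot: [-0.032, 0.95, -0.31, 0.013]
wrist_force: [-0.6, -2.6, 3.5]
opening: 0.142
```

Call:
drive_tool:
  twist:
    - [0,0,0]
    - [0,0,0]
    - [0,0,0]
    - [0,0,0]
    - [0,0,0]
  travel:
    - [0,0,0]
    - [0,0,0]
    - [0,0,0]
    - [0,0,0]
    - [0,0,0]
  gripper: [0.5,0.5,0.5,0.5,0.5]

```text
clock: 17.25
tool_pos: [487.5, -72.1, 245.4]
eef_rot: [-0.031, 0.95, -0.31, 0.013]
wrist_force: [-0.9, -2.1, 1.4]
opening: 0.138
```

```bash
python3 - <<'E'
from h import *
from cell import *
for n,o in(("scene","scene0"),("top","top0")):
    g=grab_frame(n); np.savez(f"pics/{n}7.npz",**g); 
    hsv=cv2.cvtColor(g["frame"],cv2.COLOR_RGB2HSV)
    if n=="scene":
        h0=cv2.cvtColor(load(o)["frame"],cv2.COLOR_RGB2HSV); print("cast hsv",h0[[163,169,152],[134,147,158]].tolist())
    # reddish-brown, low brightness
    m=cv2.inRange(hsv,(0,60,40),(10,190,190)); k,l,st,c=cv2.connectedComponentsWithStats(m)
    for i in range(1,k):
        if st[i][4]>15:
            q=plane(g,*c[i],30)-BO
            if -330<q@BX<300 and abs(q@BY)<200: print(n,st[i].tolist(),c[i].round(),"bench@z30",(q@BX).round(),(q@BY).round())
print(monitor.state()["joint_positions"].round(2))
E
```

```text
cast hsv [[6, 128, 139], [6, 127, 144], [5, 125, 124]]
scene [267, 158, 11, 3, 19] [271. 160.] bench@z30 -37.0 156.0
scene [268, 181, 5, 9, 17] [270. 185.] bench@z30 -12.0 58.0
scene [286, 187, 22, 15, 200] [297. 193.] bench@z30 78.0 54.0
scene [258, 209, 38, 19, 367] [278. 218.] bench@z30 44.0 -50.0
top [235, 186, 15, 9, 81] [242. 189.] bench@z30 14.0 -90.0
top [219, 230, 18, 12, 124] [227. 235.] bench@z30 70.0 57.0
[ 0.4   0.14 -0.81  1.84  0.7   1.48  1.05]
```

Call:
drive_tool:
  twist:
    - [3,0,0]
    - [6,0,0]
    - [9,0,0]
    - [9,0,0]
    - [9,0,0]
  travel:
    - [0,0.6,-0.8]
    - [0,1.2,-1.6]
    - [0,1.9,-2.4]
    - [0,1.9,-2.4]
    - [0,1.9,-2.4]
  gripper: [0.5,0.5,0.5,0.5,0.5]

```text
clock: 17.85
tool_pos: [485.9, -42.3, 254.4]
eef_rot: [-0.03, 0.923, -0.384, 0.016]
wrist_force: [-0.8, -3.0, 6.5]
opening: 0.139
```

```bash
cat > casts.py <<'E'
from h import *
from cell import *
import sys
for n in("scene","top"):
    g=grab_frame(n); np.savez(f"pics/{n}{sys.argv[1]}.npz",**g)
    hsv=cv2.cvtColor(g["frame"],cv2.COLOR_RGB2HSV)
    m=cv2.inRange(hsv,(0,60,30),(8,190,190)); k,l,st,c=cv2.connectedComponentsWithStats(m)
    for i in range(1,k):
        if st[i][4]>15:
            q=plane(g,*c[i],30)-BO
            if -330<q@BX<300 and abs(q@BY)<200: print(n,st[i].tolist(),"bench@z30",(q@BX).round(),(q@BY).round())
E
python3 casts.py 8; python3 - <<'E'
from h import *
from cell import *
s=monitor.state(); r=R.from_quat(s["eef_rot"]); g=s["tool_pos"]-19*r.as_matrix()[:,2]-BO; print("grasp bench",g@BX,g@BY,g[2])
th0=69;seq=[]
for th in list(range(66,-1,-3))+[0]:
    a=np.radians(167.3-th); x0=-14
    seq.append((bpose(x0+205*np.cos(a),0,60+205*np.sin(a)+(0.5 if th>3 else 0),-25+th),1))
calls(seq)
E
```

```text
scene [291, 188, 17, 13, 153] bench@z30 85.0 55.0
scene [258, 211, 38, 17, 339] bench@z30 49.0 -50.0
top [232, 186, 16, 11, 112] bench@z30 23.0 -85.0
top [216, 230, 21, 12, 143] bench@z30 80.0 59.0
grasp bench -41.514886402844645 -1.6936221524774207 267.75837432350494
[[-4.2, -0.0, -0.6], [-7.2, -0.0, -0.6], [-10.2, 0.0, -0.6], [-13.2, 0.0, -0.6], [-16.2, 0.0, -0.6]] [[0.2, -0.3, 1.3], [0.2, -0.8, 2.2], [0.2, -1.2, 3.2], [0.1, -1.6, 4.1], [0.1, -1.9, 5.1]] end [488. -92. 232.]
[[-3.0, 0.0, 0.0], [-6.0, 0.0, 0.0], [-9.0, -0.0, 0.0], [-12.0, -0.0, -0.0], [-15.0, -0.0, 0.0]] [[-0.0, -0.5, 0.9], [0.0, -1.0, 1.8], [0.0, -1.5, 2.7], [0.0, -1.9, 3.6], [-0.0, -2.2, 4.6]] end [ 491. -133.  203.]
[[-3.0, 0.0, 0.0], [-6.0, 0.0, 0.0], [-9.0, 0.0, 0.0], [-12.0, -0.0, 0.0], [-15.0, -0.0, 0.0]] [[0.0, -0.5, 0.9], [0.0, -1.0, 1.8], [0.0, -1.5, 2.7], [0.0, -1.9, 3.6], [-0.0, -2.2, 4.6]] end [ 493. -166.  164.]
[[-3.0, -0.0, 0.0], [-6.0, 0.0, 0.0], [-9.0, -0.0, 0.0], [-12.0, 0.0, 0.0], [-15.0, -0.0, -0.0]] [[0.0, -0.5, 0.9], [0.0, -1.0, 1.8], [0.0, -1.5, 2.7], [0.0, -1.9, 3.6], [0.0, -2.2, 4.6]] end [ 495. -187.  118.]
[[-3.0, 0.0, 0.0], [-6.0, -0.0, 0.0], [-9.0, 0.0, 0.0], [-9.0, 0.0, 0.0]] [[0.0, -0.5, 0.9], [0.0, -1.0, 1.8], [0.0, -1.5, 2.7], [0.0, -1.5, 2.7]] end [ 495. -193.   88.]
```

Call:
drive_tool:
  twist:
    - [-4,0,0]
    - [-7,0,0]
    - [-10,0,0]
    - [-13,0,0]
    - [-16,0,0]
  travel:
    - [0.2,-0.3,1.3]
    - [0.2,-0.8,2.2]
    - [0.2,-1.2,3.2]
    - [0.1,-1.6,4.1]
    - [0.1,-1.9,5.1]
  gripper: [0.5,0.5,0.5,0.5,0.5]

```text
clock: 18.45
tool_pos: [489.4, -94.1, 234.0]
eef_rot: [-0.031, 0.967, -0.253, 0.013]
wrist_force: [0.2, -5.2, 8.1]
opening: 0.143
```

Call:
drive_tool:
  twist:
    - [-3,0,0]
    - [-6,0,0]
    - [-9,0,0]
    - [-12,0,0]
    - [-15,0,0]
  travel:
    - [0,-0.5,0.9]
    - [0,-1.0,1.8]
    - [0,-1.5,2.7]
    - [0,-1.9,3.6]
    - [0,-2.2,4.6]
  gripper: [0.5,0.5,0.5,0.5,0.5]

```text
clock: 18.95
tool_pos: [493.0, -136.4, 204.9]
eef_rot: [-0.032, 0.992, -0.123, 0.01]
wrist_force: [0.9, -2.6, 2.0]
opening: 0.138
```

```bash
python3 casts.py 9;  python3 - <<'E'
from h import *
g=load("scene9")["frame"];t=load("top9")["frame"]
cv2.imwrite("pics/tip9.png",np.hstack([cv2.resize(t[150:270,170:330,::-1],(400,300),interpolation=cv2.INTER_CUBIC),cv2.resize(g[120:240,190:350,::-1],(400,300),interpolation=cv2.INTER_CUBIC)]))
E
```

```text
scene [287, 186, 21, 15, 194] bench@z30 78.0 55.0
scene [258, 210, 38, 18, 344] bench@z30 48.0 -50.0
top [218, 186, 25, 26, 287] bench@z30 50.0 -58.0
top [216, 229, 21, 13, 191] bench@z30 77.0 56.0
```

View pics/tip9.png

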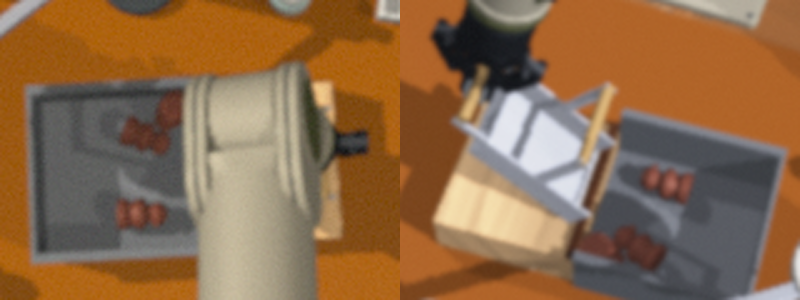

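The tray is empty and all three casts lie in the bin: two at (150,125) and (172,105) and one at (140,213) in the left half. I'll lower the tray.

```bash
python3 - <<'E'
from h import *
from cell import *
s=monitor.state(); r=R.from_quat(s["eef_rot"]); g=s["tool_pos"]-19*r.as_matrix()[:,2]-BO
tilt=np.degrees(np.arcsin(-r.as_matrix()[:,2]@BX)); print("grasp bench",g@BX,g@BY,g[2],"th",tilt+25)
a=np.radians(167.3-tilt-25); print("toe est",g@BX-205*np.cos(a),g[2]-205*np.sin(a))
seq=[]
for th in list(range(36,-1,-3)):
    a=np.radians(167.3-th)
    seq.append((bpose(-15+205*np.cos(a),0,60.5+205*np.sin(a),-25+th),1))
calls(seq)
E
```

```text
grasp bench -146.18404012230346 -0.6307529612700294 222.38702091231391 th 39.20946797603809
toe est -19.718345426273032 61.0444410858762
[[-3.2, 0.4, -0.9], [-6.2, 0.4, -0.9], [-9.2, 0.5, -0.9], [-12.2, 0.5, -0.9], [-15.2, 0.5, -0.8]] [[0.1, -0.1, 0.9], [0.1, -0.6, 1.8], [0.1, -1.0, 2.7], [0.1, -1.4, 3.6], [0.1, -1.8, 4.6]] end [ 493. -167.  164.]
[[-3.0, -0.0, 0.0], [-6.0, 0.0, 0.0], [-9.0, -0.0, 0.0], [-12.0, 0.0, 0.0], [-15.0, -0.0, -0.0]] [[0.0, -0.5, 0.9], [0.0, -1.0, 1.8], [0.0, -1.5, 2.7], [0.0, -1.9, 3.6], [0.0, -2.2, 4.6]] end [ 495. -188.  118.]
[[-3.0, 0.0, 0.0], [-6.0, -0.0, 0.0], [-9.0, 0.0, 0.0]] [[-0.0, -0.5, 0.9], [-0.0, -1.0, 1.8], [-0.0, -1.5, 2.7]] end [ 496. -194.   88.]
```

Call:
drive_tool:
  twist:
    - [-3,0,0]
    - [-6,0,0]
    - [-9,0,0]
    - [-12,0,0]
    - [-15,0,0]
  travel:
    - [0,-0.4,0.9]
    - [0,-0.8,1.8]
    - [0.1,-1.2,2.7]
    - [0.1,-1.6,3.6]
    - [0.1,-2.0,4.6]
  gripper: [0.5,0.5,0.5,0.5,0.5]

```text
clock: 19.55
tool_pos: [493.9, -168.4, 164.3]
eef_rot: [-0.031, 0.999, 0.008, 0.006]
wrist_force: [0.7, 0.6, -2.6]
opening: 0.142
```

Call:
drive_tool:
  twist:
    - [-3,0,0]
    - [-6,0,0]
    - [-9,0,0]
    - [-12,0,0]
    - [-15,0,0]
  travel:
    - [0,-0.5,0.9]
    - [0,-1.0,1.8]
    - [0,-1.5,2.7]
    - [0,-1.9,3.6]
    - [0,-2.2,4.6]
  gripper: [0.5,0.5,0.5,0.5,0.5]

```text
clock: 20.05
tool_pos: [496.2, -189.2, 117.7]
eef_rot: [-0.032, 0.99, 0.139, 0.002]
wrist_force: [0.3, 0.1, -0.3]
opening: 0.141
```

```bash
python3 - <<'E'
from h import *
from cell import *
s=monitor.state(); r=R.from_quat(s["eef_rot"]); g=s["tool_pos"]-19*r.as_matrix()[:,2]-BO
tilt=np.degrees(np.arcsin(-r.as_matrix()[:,2]@BX)); print("grasp bench",g@BX,g@BY,g[2],"th",tilt+25)
a=np.radians(167.3-tilt-25); print("toe est",g@BX-205*np.cos(a),g[2]-205*np.sin(a))
calls([(bpose(-217,0,105,-25),4)])
E
```

```text
grasp bench -207.03933288629838 -0.8006415064131143 135.98576067893183 th 9.015574009827839
toe est -16.587766022997414 60.135904520112376
[[-2.3, 0.2, -0.1], [-4.5, 0.4, -0.2], [-6.8, 0.7, -0.3], [-9.0, 0.9, -0.4]] [[0.0, -0.4, 0.7], [0.1, -0.8, 1.3], [0.1, -1.1, 2.0], [0.1, -1.5, 2.7]] end [ 496. -196.   88.]
```

Call:
drive_tool:
  twist:
    - [-2.3,0,0]
    - [-4.5,0,0]
    - [-6.8,0,0]
    - [-9,0,0]
    - [-9,0,0]
  travel:
    - [0,-0.4,0.7]
    - [0.1,-0.8,1.3]
    - [0.1,-1.1,2.0]
    - [0.1,-1.5,2.7]
    - [0.1,-1.5,2.7]
  gripper: [0.5,0.5,0.5,0.5,0.5]

```text
clock: 20.55
tool_pos: [496.0, -196.2, 87.0]
eef_rot: [-0.031, 0.975, 0.218, -0.001]
wrist_force: [-1.6, 1.2, 6.4]
opening: 0.138
```

Call:
drive_tool:
  twist:
    - [0,0,0]
    - [0,0,0]
    - [0,0,0]
    - [0,0,0]
    - [0,0,0]
  travel:
    - [0,0,0]
    - [0,0,0]
    - [0,0,0]
    - [0,0,-0.5]
    - [0,0,-2]
  gripper: [2,3.6,3.6,3.6,3.6]

```text
clock: 21.05
tool_pos: [495.8, -203.9, 104.8]
eef_rot: [-0.032, 0.975, 0.219, -0.002]
wrist_force: [0.7, 0.4, -0.5]
opening: 0.419
```

Call:
drive_tool:
  twist:
    - [0,0,0]
    - [0,0,0]
    - [0,0,0]
    - [5,0,0]
    - [10,0,0]
  travel:
    - [0,0,-3]
    - [0,0,-6]
    - [0,0,-9]
    - [0,0,-13]
    - [0,0,-17]
  gripper: [3.6,3.6,3.6,4,4]

```text
clock: 21.55
tool_pos: [498.5, -277.6, 260.1]
eef_rot: [-0.031, 0.991, 0.131, 0.001]
wrist_force: [1.0, 0.3, 0.6]
opening: 0.471
```

```bash
python3 casts.py 10; python3 - <<'E'
from h import *
from cell import *
S=load("scene10"); T=load("top10")
hsv=cv2.cvtColor(S["frame"],cv2.COLOR_RGB2HSV)
# tail & bail wood on tray
m=cv2.inRange(hsv,(12,50,140),(24,170,255)); k,l,st,c=cv2.connectedComponentsWithStats(m)
for i in range(1,k):
    if st[i][4]>30 and 150<c[i][0]<300 and 110<c[i][1]<250:
        print(st[i],[(((plane(S,*c[i],z)-BO)@BX).round(),((plane(S,*c[i],z)-BO)@BY).round()) for z in(105,175)])
# lamp peg: dark pixels near lamp head, two views
for n,g,(p) in(("S",S,proj(S,[[560,308,255]])[0]),("T",T,proj(T,[[560,308,255]])[0])):
    f=cv2.cvtColor(g["frame"],cv2.COLOR_RGB2GRAY).astype(int); h=cv2.cvtColor(g["frame"],cv2.COLOR_RGB2HSV)
    u,v=p.astype(int); w=f[v-25:v+25,u-25:u+25]<60; k,l,st,c=cv2.connectedComponentsWithStats(w.astype(np.uint8))
    for i in range(1,k):
        if st[i][4]>6: print(n,p,st[i],plane(g,c[i][0]+u-25,c[i][1]+v-25,255).round())
E
```

```text
scene [287, 186, 21, 15, 194] bench@z30 78.0 55.0
scene [258, 210, 38, 18, 339] bench@z30 49.0 -49.0
top [218, 186, 30, 26, 337] bench@z30 44.0 -61.0
top [216, 229, 21, 13, 186] bench@z30 77.0 57.0
[222 150  26  32 250] [(np.float64(-123.0), np.float64(62.0)), (np.float64(-105.0), np.float64(16.0))]
[194 155  18  30 188] [(np.float64(-217.0), np.float64(5.0)), (np.float64(-193.0), np.float64(-37.0))]
[247 161  26  17 144] [(np.float64(-48.0), np.float64(64.0)), (np.float64(-35.0), np.float64(18.0))]
[268 177   9  24  58] [(np.float64(9.0), np.float64(2.0)), (np.float64(19.0), np.float64(-40.0))]
[ 202  194   56   31 1112] [(np.float64(-92.0), np.float64(-110.0)), (np.float64(-76.0), np.float64(-145.0))]
S [371.64822428 219.80910042] [ 30   0  16  15 150] [497. 321. 255.]
S [371.64822428 219.80910042] [24 23  8 12 56] [566. 314. 255.]
T [139.21013718 180.67222604] [20 22  9  6 30] [563. 312. 255.]
```

```bash
python3 - <<'E'
from h import *
A=lambda x,y,z,w:(np.array([x,y,z],float),down(w))
calls([(A(500,-150,340,85),3),(A(565,313,340,63),12),(A(565,313,238,63),4),(A(565,313,238,63),1)])
print()
P=np.array([742,97]);q=lambda a:(*(P+281*np.array([np.cos(np.radians(a)),np.sin(np.radians(a))])),238,63)
calls([(A(*q(a)),1) for a in np.linspace(129.3,178.5,11)[1:]],start=A(565,313,238,63))
E
```

```text
[[4.9, -0.0, 2.9], [9.8, -0.1, 5.8], [14.8, -0.1, 8.7], [14.8, -0.3, 10.5], [14.8, -0.6, 12.4]] [[-0.3, 4.7, -1.3], [-0.5, 9.4, -2.7], [-0.8, 14.2, -4.0], [-1.6, 17.9, -3.0], [-2.4, 21.5, -2.0]] end [511. -73. 340.]
[[0.0, 0.0, 1.8], [0.0, 0.0, 3.7], [0.0, 0.0, 5.5], [0.0, 0.0, 7.3], [0.0, 0.0, 9.2]] [[0.0, 3.9, 0.0], [0.1, 7.8, 0.0], [0.1, 11.7, 0.0], [0.2, 15.6, 0.0], [0.2, 19.5, 0.0]] end [538. 120. 340.]
[[0.0, 0.0, 1.8], [0.0, 0.0, 3.7], [0.0, 0.0, 5.5], [0.0, 0.0, 7.3], [0.0, 0.0, 9.2]] [[0.7, 3.8, 0.0], [1.3, 7.7, 0.0], [2.0, 11.5, 0.0], [2.7, 15.4, 0.0], [3.3, 19.2, 0.0]] end [565. 313. 340.]
[[0.0, 0.0, 0.0], [0.0, 0.0, 0.0], [0.0, 0.0, 0.0], [0.0, 0.0, 0.0], [0.0, 0.0, 0.0]] [[0.0, 0.0, 2.6], [0.0, 0.0, 5.1], [0.0, 0.0, 7.6], [0.0, 0.0, 10.2], [0.0, 0.0, 10.2]] end [565. 313. 238.]

[[0.0, 0.0, 0.0], [0.0, 0.0, 0.0], [0.0, 0.0, 0.0], [0.0, 0.0, 0.0], [0.0, 0.0, 0.0]] [[1.0, -2.2, 0.0], [1.7, -4.5, 0.0], [2.2, -6.8, 0.0], [2.5, -9.2, 0.0], [2.5, -11.7, 0.0]] end [490. 221. 238.]
[[0.0, 0.0, 0.0], [0.0, 0.0, 0.0], [0.0, 0.0, 0.0], [0.0, 0.0, 0.0], [0.0, 0.0, 0.0]] [[-0.1, -2.4, 0.0], [-0.5, -4.8, 0.0], [-1.0, -7.1, 0.0], [-1.8, -9.4, 0.0], [-2.7, -11.7, 0.0]] end [461. 104. 238.]
```

Call:
drive_tool:
  twist:
    - [5,0,3]
    - [10,0,6]
    - [15,0,9]
    - [15,0,10.5]
    - [15,0,12.5]
  travel:
    - [-0.3,3.5,-2.0]
    - [-0.5,8.0,-4.5]
    - [-0.8,12.5,-5.5]
    - [-1.6,17.0,-4.5]
    - [-2.4,21.5,-2.5]
  gripper: [5,6,8.5,8.5,8.5]

```text
clock: 22.15
tool_pos: [511.3, -72.1, 346.9]
eef_rot: [0.076, 0.997, -0.003, -0.003]
wrist_force: [0.1, 0.8, -1.2]
opening: 0.993
```

Call:
drive_tool:
  twist:
    - [0,0,1.8]
    - [0,0,3.7]
    - [0,0,5.5]
    - [0,0,7.3]
    - [0,0,9.2]
  travel:
    - [0,3.9,0]
    - [0.1,7.8,0]
    - [0.1,11.7,0]
    - [0.2,15.6,0]
    - [0.2,19.5,0]
  gripper: [8.5,8.5,8.5,8.5,8.5]

```text
clock: 22.65
tool_pos: [538.7, 122.5, 345.9]
eef_rot: [0.157, 0.988, -0.003, -0.002]
wrist_force: [0.7, -0.1, 0.4]
opening: 0.995
```

Call:
drive_tool:
  twist:
    - [0,0,1.8]
    - [0,0,3.7]
    - [0,0,5.5]
    - [0,0,7.3]
    - [0,0,9.2]
  travel:
    - [0.7,3.8,0]
    - [1.3,7.7,0]
    - [2.0,11.5,0]
    - [2.7,15.4,0]
    - [3.3,19.2,0]
  gripper: [8.5,8.5,8.5,8.5,8.5]

```text
clock: 23.15
tool_pos: [566.6, 316.9, 344.5]
eef_rot: [0.236, 0.972, -0.004, -0.002]
wrist_force: [0.2, -0.5, 0.7]
opening: 0.994
```

```bash
python3 - <<'E'
from h import *
A=lambda x,y,z,w:(np.array([x,y,z],float),down(w))
calls([(A(565,313,238,63),5)])
E
```

```text
[[-0.1, -0.0, -0.1], [-0.2, -0.1, -0.1], [-0.3, -0.1, -0.2], [-0.4, -0.1, -0.3], [-0.5, -0.2, -0.3]] [[-0.0, -0.1, 2.1], [-0.0, -0.1, 4.3], [-0.0, -0.2, 6.4], [-0.1, -0.3, 8.5], [-0.1, -0.3, 10.7]] end [565. 313. 238.]
```

Call:
drive_tool:
  twist:
    - [0,0,0]
    - [0,0,0]
    - [0,0,0]
    - [0,0,0]
    - [0,0,0]
  travel:
    - [0,-0.3,2.2]
    - [0,-0.4,4.4]
    - [-0.1,-0.4,6.4]
    - [-0.1,-0.4,8.5]
    - [-0.1,-0.4,10.6]
  gripper: [8.5,8.5,8.5,8.5,8.5]

```text
clock: 23.65
tool_pos: [564.7, 312.2, 237.8]
eef_rot: [0.236, 0.972, -0.004, -0.002]
wrist_force: [0.3, 0.8, -0.4]
opening: 0.994
```

Call:
drive_tool:
  twist:
    - [0,0,0]
    - [0,0,0]
    - [0,0,0]
    - [0,0,0]
    - [0,0,0]
  travel:
    - [0,0,0]
    - [0,0,0]
    - [0,0,0]
    - [0,0,0]
    - [0,0,0]
  gripper: [6,4,3.4,3.4,3.4]

```text
clock: 24.15
tool_pos: [565.0, 312.4, 238.6]
eef_rot: [0.236, 0.972, -0.003, -0.002]
wrist_force: [-0.3, -0.3, -0.0]
opening: 0.394
```

Call:
drive_tool:
  twist:
    - [0,0,0]
    - [0,0,0]
    - [0,0,0]
    - [0,0,0]
    - [0,0,0]
  travel:
    - [1.0,-2.2,0]
    - [1.7,-4.5,0]
    - [2.2,-6.8,0]
    - [2.5,-9.2,0]
    - [2.5,-11.7,0]
  gripper: [3.4,3.4,3.4,3.4,3.4]

```text
clock: 24.65
tool_pos: [488.2, 220.3, 240.0]
eef_rot: [0.235, 0.972, -0.003, -0.002]
wrist_force: [0.0, 2.3, 0.5]
opening: 0.401
```

Call:
drive_tool:
  twist:
    - [0,0,0]
    - [0,0,0]
    - [0,0,0]
    - [0,0,0]
    - [0,0,0]
  travel:
    - [-0.1,-2.4,0]
    - [-0.5,-4.8,0]
    - [-1.0,-7.1,0]
    - [-1.8,-9.4,0]
    - [-2.7,-11.7,0]
  gripper: [3.4,3.4,3.4,3.4,3.4]

```text
clock: 25.15
tool_pos: [458.4, 103.6, 241.3]
eef_rot: [0.235, 0.972, -0.003, -0.001]
wrist_force: [1.9, 0.9, -0.8]
opening: 0.401
```

Call:
drive_tool:
  twist:
    - [0,0,0]
    - [0,0,0]
    - [0,0,0]
    - [0,0,0]
    - [0,0,0]
  travel:
    - [0,0,0]
    - [0,0,-2]
    - [0,0,-5]
    - [0,0,-8.5]
    - [0,0,-12]
  gripper: [5,5,5,5,5]

```text
clock: 25.65
tool_pos: [458.5, 105.1, 363.0]
eef_rot: [0.234, 0.972, -0.003, -0.001]
wrist_force: [1.3, -0.0, -0.8]
opening: 0.584
```

```bash
python3 - <<'E'
from h import *
A=lambda x,y,z,w:(np.array([x,y,z],float),down(w))
calls([(A(440,330,360,63),5)])
E
```

```text
[[-0.1, -0.0, -0.0], [-0.1, -0.0, -0.0], [-0.2, -0.0, -0.1], [-0.3, -0.0, -0.1], [-0.3, -0.0, -0.1]] [[2.4, 3.8, 0.0], [4.8, 7.7, 0.1], [7.1, 11.5, 0.1], [9.5, 15.3, 0.2], [11.9, 19.2, 0.2]] end [440. 330. 360.]
```

Next I'll move off to the side and check everything numerically in both views.

Call:
drive_tool:
  twist:
    - [0,0,0]
    - [0,0,0]
    - [0,0,0]
    - [0,0,0]
    - [0,0,0]
  travel:
    - [2.4,3.8,0]
    - [4.8,7.7,0]
    - [7.1,11.5,0]
    - [9.5,15.3,0]
    - [12,19,0]
  gripper: [5,5,5,5,5]

```text
clock: 26.15
tool_pos: [437.9, 331.3, 362.5]
eef_rot: [0.235, 0.972, -0.002, -0.001]
wrist_force: [1.6, 0.2, 1.1]
opening: 0.588
```

Call:
drive_tool:
  twist:
    - [0,0,0]
    - [0,0,0]
    - [0,0,0]
  travel:
    - [0,0,0]
    - [0,0,0]
    - [0,0,0]
  gripper: [5,5,5]

```text
clock: 26.45
tool_pos: [438.3, 330.7, 362.7]
eef_rot: [0.235, 0.972, -0.002, -0.0]
wrist_force: [-0.5, -0.8, 0.0]
opening: 0.587
```

```bash
python3 casts.py 11; python3 - <<'E'
from h import *
from cell import *
S=load("scene11"); T=load("top11"); S0=load("scene0");T0=load("top0")
c0=BO+102*BX; print("bin",c0.round(), monitor.state()["wrist_force"].round(1))
for n,g in(("S",S),("T",T)):
    u,v=proj(g,[[462,110,255]])[0].astype(int)
    f=cv2.cvtColor(g["frame"],cv2.COLOR_RGB2GRAY).astype(int); w=(f[v-14:v+14,u-14:u+14]<60).astype(np.uint8)
    k,l,st,c=cv2.connectedComponentsWithStats(w)
    for i in range(1,k):
        if st[i][4]>6:
            q=plane(g,c[i][0]+u-14,c[i][1]+v-14,255); print(n,st[i],q.round(),"dist bin",np.linalg.norm((q-c0)[:2]).round())
for n,g in(("S",S),("T",T)):
    hsv=cv2.cvtColor(g["frame"],cv2.COLOR_RGB2HSV)
    m=cv2.inRange(hsv,(12,50,140),(24,170,255)); k,l,st,c=cv2.connectedComponentsWithStats(m)
    for i in range(1,k):
        q=plane(g,*c[i],105)-BO
        if st[i][4]>60 and -260<q@BX<30 and abs(q@BY)<120: print(n,st[i],[(((plane(g,*c[i],z)-BO)@BX).round(),((plane(g,*c[i],z)-BO)@BY).round()) for z in(105,175)])
# bystanders: local match vs first frame
for n,g,g0 in(("T",T,T0),("S",S,S0)):
    for nm,p in(("statue",[346,347,50]),("jar",[715,-106,35]),("box",[714,-285,15])):
        u,v=proj(g,[p])[0].astype(int); r=16
        res=cv2.matchTemplate(g["frame"][v-r-8:v+r+8,u-r-8:u+r+8],g0["frame"][v-r:v+r,u-r:u+r],cv2.TM_CCOEFF_NORMED)
        print(n,nm,cv2.minMaxLoc(res)[1::2],"(8,8)=unmoved")
E
```

```text
scene [287, 189, 4, 6, 16] bench@z30 49.0 54.0
scene [297, 193, 10, 8, 55] bench@z30 95.0 47.0
scene [258, 211, 24, 13, 162] bench@z30 23.0 -53.0
scene [287, 217, 10, 11, 74] bench@z30 86.0 -51.0
top [226, 186, 22, 24, 225] bench@z30 30.0 -71.0
top [222, 232, 15, 10, 62] bench@z30 58.0 63.0
bin [472. 114.   0.] [ 0.   0.7 -0.5]
S [ 8  7  6 13 45] [462.  99. 255.] dist bin 18.0
T [18 13  5  5 17] [460.  97. 255.] dist bin 21.0
S [222 150  26  32 251] [(np.float64(-121.0), np.float64(60.0)), (np.float64(-103.0), np.float64(14.0))]
S [194 155  18  30 195] [(np.float64(-217.0), np.float64(5.0)), (np.float64(-193.0), np.float64(-37.0))]
S [247 162  26  16 141] [(np.float64(-47.0), np.float64(64.0)), (np.float64(-34.0), np.float64(18.0))]
S [264 177  13  36 100] [(np.float64(9.0), np.float64(-21.0)), (np.float64(19.0), np.float64(-62.0))]
S [ 202  194   57   38 1192] [(np.float64(-85.0), np.float64(-112.0)), (np.float64(-70.0), np.float64(-147.0))]
T [ 251  182   57   66 1661] [(np.float64(-100.0), np.float64(3.0)), (np.float64(-97.0), np.float64(8.0))]
T [313 195   8  36 189] [(np.float64(-217.0), np.float64(4.0)), (np.float64(-209.0), np.float64(9.0))]
T statue (0.52825927734375, (8, 7)) (8,8)=unmoved
T jar (0.9950196743011475, (8, 8)) (8,8)=unmoved
T box (0.9965729713439941, (8, 8)) (8,8)=unmoved
S statue (0.9665438532829285, (8, 8)) (8,8)=unmoved
S jar (0.9997217655181885, (8, 8)) (8,8)=unmoved
S box (0.9996147155761719, (8, 8)) (8,8)=unmoved
```

```bash
python3 -c "
from cell import close_job; print(close_job())"
```

```text
the job is handed in; nothing more can be done
None
```

I carried out every step of the task and handed the job in at about 26.5 s of the 72 s. The hand-in gives no verdict, so the results below are my own camera checks.

- **Sequence:** I caged the lamp's peg between the open fingers and swung the lamp past the bin. I carried the tray by its bail to the ledge, set it down and let go. I gripped the tail bar, tipped the tray to about 70° about its toe at the stop bar, lowered it flat and released it. I then swung the lamp back and moved the arm clear.
- **Casts:** a picture taken during lowering showed the tray empty and all three casts lying in the bin. In the last frames the lamp hides part of them, so there I relied on the colour blobs, all of which lay inside the bin's bounds.
- **Tray:** the tail bar measured 217 mm before the bench origin in both views, which puts the tray's origin about 97 mm before it and the toe about 5 mm short of the stop bar. It is centred to about 5 mm. I did not measure its tilt after release. I judged it flat because it looked the same as when it was first set down.
- **Lamp:** the grip is 18 mm (scene view) and 21 mm (top view) from the middle of the bin.
- **Bystanders:** the jar and paint box show no shift in either view. The statue shows none in the scene view. Its top-view match was poor (0.53), I assume because the arm hides part of it.
- **Forces:** the wrist reading rose briefly to 44 N when the tray was set on the ledge, against the 120 N limit. Near the full tip the toe may have been about 4 mm above the ledge.

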